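Slide the squeeze bottle home into its stand

ROBOT

A 7-joint arm with a two-finger parallel gripper is mounted at the origin on a cart in front of the work surface, level with it; the furniture and walls round the work are solid. World frame = base frame: x ahead of the robot, y to its left, z up, the work surface at z = 0. Lengths are in m, angles in rad, forces in N, time in s.
With the tool pointing down it reaches from about 0.4 to 0.85 m from the base axis. Payload 4.5 kg.
Tool frame: the origin (TCP) lies where the fingers leave the gripper's body, on its centre line; the fingertips stand 64 mm ahead of it and the grasp point (between the pads) lies 45 mm ahead of it; z points along the fingers, y is the direction in which the jaws open and shut (so a half turn about z gives the same grasp; the last joint's range is limited). The gripper opens to 88 mm and grips with 3 to 60 N. Pads are 18 mm wide; open, the fingers measure 123 mm over their backs; the gripper's body (75 mm by 187 mm) begins 45 mm behind the grasp point.
Start: joints at [-1.269, 0.689, -0.195, 1.565, 0.157, 0.902, -0.215], TCP at [0.165, 0.603, 0.303] pointing down, gripper open.
Joint ranges: [-3.01, 3.01], [-0.46, 2.08], [-1.47, 1.51], [0.13, 2.56], [-1, 4.14], [0.04, 2.09], [-2.66, 2.66]. Speed limits (rad/s): [2.57, 2.57, 3.14, 3.14, 3.14, 3.14, 3.14].

INTERFACE

Orientations are given as a unit quaternion [x, y, z, w].
In Python, from plant import monitor, snapshot, workorder, finder gives the robot as it stands.
- The arm moves only by the tool carry_out, never from a script. Its argument "motion" is one flat list of numbers, 6 for each row, row after row: the shift along the tool's x, y, z in cm, then the turn, a rotation vector about the tool's x, y, z in rad. In form: [x, y, z, rx, ry, rz, x, y, z, rx, ry, rz, ...]. A call has 1 to 8 rows; each row shifts and turns the commanded pose from where the row before left it, along the tool's axes as they then stand; what a row does not reach is not made up. A row lasts 1/8 s, in which the tool goes at most 62.5 mm and 10.7 degrees, less where a joint would pass 70% of its speed; a pose out of reach is approached as far as the arm can. A call with a gripper value outside its range is refused whole. "hand" is the finger opening in cm, from 0 to 8.81, set as the call begins (left out, the last holds). The fingers move at their own pace and stop on an object; "grip_force" is the grip in N (left out, the last holds). Time passes only in rows, so rows that do not move let the fingers close. It gives the time, the measured TCP pose, the force and the opening at its end, in the units of the state.
- monitor.get_state(): the state, without advancing time (a new reading comes with each control period).
- snapshot(name): name is "scene" or "side" or "wrist"; returns a dict with "frame" (420x560x3 uint8, red, green, blue), "range_z" (420x560 float32, m along the optical axis (not along the pixel's ray), 0 where there is no reading), "fx", "fy", "cx", "cy" (pixels), "rvec" (rotation vector, rad) and "tvec" (3), from world to camera coordinates, as OpenCV has them; the wrist camera has in their place "hand_eye" (4x4, takes a point from camera to tool coordinates, whose origin is the TCP and whose axes are the flange's). Camera axes: x right, y down, z forward; pixel columns grow to the right and rows downward; lengths in m; the calibration is good to about 2 mm. A picture is of the moment at which its call begins: read the wrist's pose just before it.
- workorder.finish_job(): hands the job in, once; it reports no verdict.
Trained networks look in a picture, given as the dict that the camera call returned (one of the last four; its "shot" number tells which), for a name from the list of things; names that differ only in an ending like _2 or _b are one class to them, and where a whole thing is asked for, a point or a joint stands for the part that bears it (a point fixed in the world has none). Each returns a list of dicts, best first, with "p" (0 to 1); they miss things now and then, are a little off and sometimes report something else, mostly with a low value. They report only what shows in the picture. A call takes as long as a camera call. They do not tell look-alikes from the thing itself.
- finder.masks_of(picture, thing): "pixels" (420x560 bool, what is visible of it) and "extent" ([left, top, right, bottom] in pixels, round what is visible of it).
The state is a dict: "clock": time; "q": joint angles; "qd": joint speeds; "joint_torque": joint torques, N m; "tool_pos": TCP position; "eef_rot": TCP orientation; "contact_force": force on the tool from outside, world axes, zero at the start; "moment": the same for the moment, N m; "opening": opening from 0.0 (shut) to 1.0 (fully open).
Only numpy, scipy, OpenCV 4.12 (cv2) and the standard library are available. Lean on these libraries where they do the work, as an engineer would, in place of code of your own. Each camera call takes 0.05 s, during which the arm holds its last target. There are 200 camera calls.

TASK

One tall squeeze bottle has been left out on the worktop in front of the bottle stand. Without gripping or lifting it, gently push it low on its body with your fingertips so that it slides along the worktop without tipping, into the free bay of the stand, until it stands against the back board. Leave the bottle already in the stand, and the other things on the bench, where they are, and finish clear of everything.

Things in the scene. Friction and masses are not known exactly. Their poses are not given: they have to be found in the camera images.
- bottle: the bottle to push: round, upright, pale, with a pointed nozzle. Body 63 mm across and 174 mm high, then a 46 mm wide cap; 228 mm high in all; 0.2 to 0.4 kg. Origin at the centre of its underside, z up. It starts on the worktop 160 to 210 mm in front of the row of bays, up to 50 mm to either side of the free bay's centre line. It may tip if pushed high up
- stand: fixed plywood bottle stand, 220 mm wide, 40 mm high: a back board and three dividers, 12 mm thick, running forward from it to 27 mm in front of the origin. Between them two bays, 92 mm wide, open in front (to the robot's left), with no floor. Origin on the worktop under the middle divider, 33 mm in front of the board's face; x points into the bays, towards the board; bay centres at y = -52, +52 mm
- coaster: thin round cork coaster, 54 mm across, 1 mm thick, fixed flat on the worktop in the free bay (the bottle slides freely over it). Origin at its centre: on the bay's centre line, 33 mm in front of the back board's face, where the bottle's centre comes when it is home; axes parallel to the stand's
- parked: pale squeeze bottle with a brownish cap and pointed nozzle already in the other bay, 63 mm across, 219 mm high; origin at the centre of its underside. Stays where it is
- the_mallet: rubber mallet lying behind the stand (on its right), 269 mm long, 48 mm high; origin at its middle, on the worktop. Stays where it is
- tape: roll of masking tape lying flat at the left, 96 mm across, 25 mm high; origin at its centre, on the worktop. Stays where it is
- marker: black felt marker lying at the left, 140 mm long, 18 mm high; origin at its middle, on the worktop. Stays where it is
There are look-alikes about, which are no part of the job. What is shaped like the bottle but pink or purple is not meant.

How it is judged:
At the end, for the whole second after the job is handed in: The bottle stands upright (within 0.05 rad), at rest on the worktop in the free bay (its centre within 24 mm of the coaster's) with at most about 12 mm left to the back board, and every other listed loose thing is within 20 mm of where it started (x of bottle in the frame of coaster above -0.012 m and horizontal distance between bottle and coaster below 0.024 m and angle between bottle's own z axis and vertical below 0.05 rad and height (world z) of bottle below 0.005 m and linear speed of bottle below 0.01 m/s and distance of each of parked, the_mallet, tape, marker from where it was at the start of the episode below 0.02 m); the robot touches nothing.
It fails at once if the bottle is tipped by more than 0.3 rad (angle between bottle's own z axis and vertical above 0.3 rad).
It fails at once if the bottle is lifted off the worktop (underside centre above 15 mm) (height (world z) of bottle above 0.015 m).
It fails at once if the bottle is gripped or shoved hard (more than 30 N from the fingers) (contact force between the fingers and bottle above 30 N).
It fails at once if the bottle already in the stand is tipped by more than 0.3 rad (angle between parked's own z axis and vertical above 0.3 rad).
It fails at once if another thing on the bench is moved by more than 20 mm (distance of any of parked, the_mallet, tape, marker from where it was at the start of the episode above 0.02 m).
It also fails if it takes over 45 s, if anything falls off the work surface, if the arm or the gripper's body presses on something with over 40 N, if the wrist force passes 120 N, or if a joint passes its speed limit or range.

## Working session

There is one attempt and no reset: what is moved stays moved. The work goes in short steps, Python scripts to look and compute and a tool call to move; the robot and the scene stay as the last step left them, time stands still between calls to the robot, and variables do not carry over. Pictures are saved under pics/ and viewed, about 8 in all and at most 12, crops included, and the job is handed in when it is done.

Besides the shell and the picture viewer there is one more tool, called after "Emit:" as name(argument=value, ...), one argument or row to a line, values as JSON. carry_out: Moves the arm, as the interface text tells. Its arguments: {"type":"object","properties":{"motion":{"type":"array"},"hand":{"type":"number"},"grip_force":{"type":"number"}},"required":["motion"]}

```bash
mkdir -p pics
cat > h.py <<'E'
import numpy as np, cv2
from scipy.spatial.transform import Rotation as R
from plant import monitor, snapshot, workorder, finder
def cloud(p):
    z=p["range_z"]; v,u=np.mgrid[:420,:560]
    c=np.dstack([(u-p["cx"])/p["fx"]*z,(v-p["cy"])/p["fy"]*z,z])
    if "rvec" in p:
        M=cv2.Rodrigues(np.array(p["rvec"],float))[0]; return (c-np.array(p["tvec"]).ravel())@M
    raise SystemExit
def save(p,n): cv2.imwrite("pics/"+n,p["frame"][:,:,::-1])
E
python3 - <<'E'
from h import *
ims=[]
for c in ["scene","side"]:
    p=snapshot(c); save(p,c+".png"); P=cloud(p); ok=p["range_z"]>0
    for t in ["bottle","stand","coaster","parked","the_mallet","tape","marker"]:
        for d in finder.masks_of(p,t)[:4]:
            m=d["pixels"]&ok
            if m.sum()<5: print(c,t,d["p"],d["extent"]);continue
            q=P[m]; print(c,t,round(d["p"],2),np.array(d["extent"]).round(),"med",np.median(q,0).round(3),"lo",np.percentile(q,2,axis=0).round(3),"hi",np.percentile(q,98,axis=0).round(3))
s=monitor.get_state(); print(s["clock"],s["tool_pos"],s["eef_rot"],s["opening"]); print(R.from_quat(s["eef_rot"]).as_matrix().round(3))
E
```

```text
scene bottle 0.81 [170. 143. 200. 238.] med [0.654 0.209 0.154] lo [0.646 0.184 0.009] hi [0.689 0.237 0.212]
scene bottle 0.79 [258. 162. 288. 261.] med [0.43  0.138 0.108] lo [0.419 0.104 0.006] hi [0.464 0.153 0.204]
scene bottle 0.65 [242. 141. 266. 225.] med [0.603 0.066 0.113] lo [0.589 0.027 0.006] hi [0.686 0.08  0.204]
scene bottle 0.57 [278. 149. 299. 241.] med [0.483 0.037 0.136] lo [ 0.477 -0.009  0.007] hi [0.527 0.057 0.213]
scene stand 0.95 [298. 183. 351. 225.] med [ 0.498 -0.137  0.027] lo [ 0.465 -0.19   0.002] hi [ 0.676 -0.093  0.042]
scene parked 0.71 [313. 143. 343. 222.] med [ 0.513 -0.107  0.103] lo [ 0.497 -0.268  0.006] hi [ 0.629 -0.094  0.194]
scene the_mallet 0.96 [337. 184. 383. 206.] med [ 0.525 -0.281  0.028] lo [ 0.456 -0.294  0.015] hi [ 0.619 -0.271  0.036]
scene tape 0.92 [160. 251. 188. 286.] med [0.505 0.325 0.017] lo [0.491 0.299 0.001] hi [0.579 0.37  0.027]
scene marker 0.85 [157. 287. 180. 336.] med [0.393 0.418 0.015] lo [0.348 0.371 0.002] hi [0.446 0.46  0.018]
side bottle 0.96 [290. 176. 314. 228.] med [0.619 0.023 0.146] lo [0.592 0.012 
[... 664 characters left out ...]
[ 0.499 -0.161 -0.   ] hi [ 0.563 -0.082  0.202]
side the_mallet 0.65 [239. 326. 352. 358.] med [ 0.647 -0.301  0.035] lo [ 0.468 -0.343  0.023] hi [ 0.72  -0.279  0.05 ]
side tape 0.73 [253. 121. 284. 152.] med [0.541 0.334 0.022] lo [ 0.497  0.29  -0.   ] hi [0.586 0.391 0.029]
side marker 0.73 [209. 110. 240. 137.] med [0.411 0.399 0.014] lo [0.359 0.363 0.006] hi [0.451 0.448 0.021]
side marker 0.22 [240. 329. 354. 357.] med [ 0.65  -0.301  0.035] lo [ 0.466 -0.343  0.01 ] hi [ 0.721 -0.279  0.05 ]
0.8 [0.16537622 0.60273741 0.30278133] [1.33487215e-01 9.91050533e-01 6.96127403e-05 2.06557176e-05] 0.9998223844919697
[[-0.964  0.265  0.   ]
 [ 0.265  0.964  0.   ]
 [-0.     0.    -1.   ]]
```

View pics/scene.png

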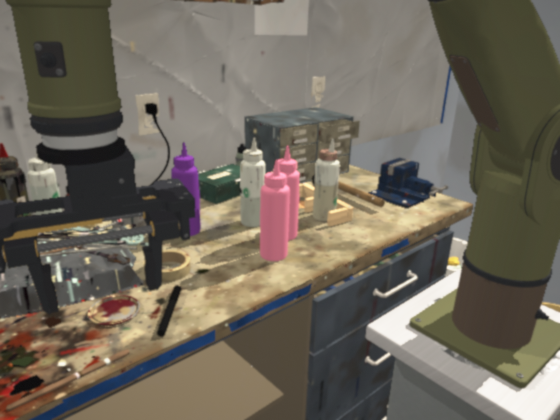

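View pics/side.png

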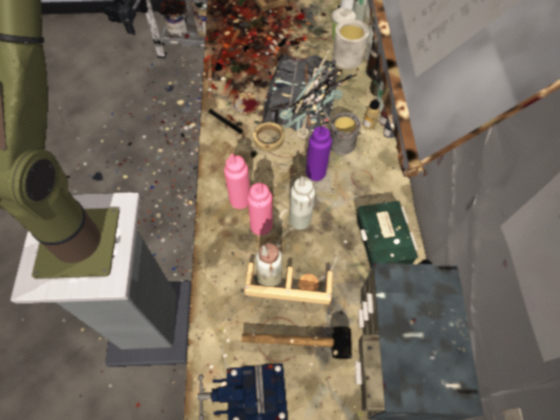

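The scene view shows the pale bottle at about (253,190), pink bottles at (273,215) and (290,195), and purple at (185,190). In the side view the pale bottle is at (302,205), the parked one at (268,265), and the free bay with its coaster at (309,282). The pale bottle's neighbours are close, so I'll fit exact positions and the gripper envelope.

Run:
```python
from h import *
from scipy.optimize import least_squares
s=monitor.get_state(); T=R.from_quat(s["eef_rot"]).as_matrix(); t=np.array(s["tool_pos"])
A={}
for c in ["scene","side"]:
    p=snapshot(c); P=cloud(p); P[p["range_z"]<=0]=np.nan; A[c]=P.reshape(-1,3)
    cam=-cv2.Rodrigues(np.array(p["rvec"],float))[0].T@np.array(p["tvec"]).ravel(); print(c,"cam",cam.round(2))
    if c=="side":
        st=finder.masks_of(p,"stand")[0]["pixels"]; S=P[st]; S=S[(S[:,2]>.034)&(S[:,2]<.047)]
Q=np.vstack(list(A.values())); Q=Q[~np.isnan(Q[:,0])]
for n,g in dict(bottle=(.621,.04),pinkA=(.511,.028),pinkB=(.453,.115),purple=(.679,.203),parked=(.531,-.125)).items():
    for c in A:
        q=A[c]; q=q[(np.hypot(q[:,0]-g[0],q[:,1]-g[1])<.045)&(q[:,2]>(.05 if n=="parked" else .02))&(q[:,2]<.16)]
        if len(q)<20: print(n,c,len(q));continue
        f=least_squares(lambda v:np.hypot(q[:,0]-v[0],q[:,1]-v[1])-.0315,g,loss="soft_l1",f_scale=.003)
        print(n,c,len(q),f.x.round(4),"rms",np.sqrt(np.median(f.fun**2)).round(4))
print("stand top box",cv2.minAreaRect((S[:,:2]*1000).astype(np.float32)))
rng=(S[:,1]<-.165); l=np.polyfit(S[rng,0],S[rng,1],1); print("board line",l, S[rng,0].min(),S[rng,0].max())
# gripper envelope in tool frame
g=(Q-t)@T
for a in np.arange(-.28,.08,.02):
    k=g[(abs(g[:,0])<.14)&(abs(g[:,1])<.14)&(g[:,2]>=a)&(g[:,2]<a+.02)]
    if len(k)>5: print(round(a,2),len(k),np.percentile(k,[1,99],axis=0)[:,:2].round(3).tolist())
# obstacles other
k=Q[(Q[:,2]>.03)&(Q[:,0]>.70)&(Q[:,0]<.9)&(Q[:,1]>-.3)&(Q[:,1]<.3)]
for y in np.arange(-.3,.3,.05):
    m=k[(k[:,1]>=y)&(k[:,1]<y+.05)]
    if len(m): print("far y",round(y,2),len(m),"xmin",np.percentile(m[:,0],3).round(3),"zmax",m[:,2].max().round(3))
```

```text
scene cam [-0.26  0.74  0.52]
side cam [ 0.53 -0.55  1.15]
bottle scene 1132 [0.6221 0.0473] rms 0.0012
bottle side 581 [0.6225 0.0449] rms 0.0007
pinkA scene 545 [0.5112 0.0338] rms 0.0008
pinkA side 587 [0.5115 0.0314] rms 0.0005
pinkB scene 1672 [0.4512 0.1204] rms 0.0009
pinkB side 584 [0.4513 0.1183] rms 0.0006
purple scene 576 [0.6799 0.2069] rms 0.0009
purple side 622 [0.6801 0.2049] rms 0.0008
parked scene 988 [ 0.5299 -0.1278] rms 0.0013
parked side 505 [ 0.5302 -0.129 ] rms 0.0007
stand top box ((579.6461791992188, -150.62945556640625), (79.14503479003906, 219.87013244628906), 81.07556915283203)
board line [-0.10723359 -0.11844775] 0.46599729396587175 0.6862567173351329
-0.22 2423 [[0.008, -0.035], [0.04, 0.036]]
-0.2 2619 [[0.008, -0.034], [0.04, 0.035]]
-0.18 2418 [[0.008, -0.034], [0.046, 0.035]]
-0.16 2294 [[0.008, -0.034], [0.038, 0.035]]
-0.14 2316 [[0.007, -0.036], [0.039, 0.037]]
-0.12 1809 [[-0.003, -0.033], [0.038, 0.035]]
-0.1 1878 [[-0.0, -0.039], [0.038, 0.036]]
-0.08 1221 [[0.018, -0.04], [0.026, 0.017]]
-0.06 4018 [[-0.031, -0.093], [0.035, 0.074]]
-0.04 3368 [[-0.033, -0.095], [0.036, 0.074]]
-0.02 2574 [[-0.034, -0.088], [0.036, 0.078]]
0.0 557 [[-0.009, -0.061], [0.014, 0.062]]
0.02 714 [[-0.011, -0.064], [0.013, 0.06]]
0.04 693 [[-0.011, -0.062], [0.012, 0.059]]
0.06 80 [[-0.011, -0.058], [0.012, 0.055]]
far y -0.3 2633 xmin 0.717 zmax 0.2
far y -0.25 2163 xmin 0.754 zmax 0.201
far y -0.2 4446 xmin 0.76 zmax 0.746
far y -0.15 5566 xmin 0.753 zmax 0.756
far y -0.1 5641 xmin 0.753 zmax 0.756
far y -0.05 5590 xmin 0.75 zmax 0.755
far y -0.0 3939 xmin 0.751 zmax 0.733
far y 0.05 2260 xmin 0.752 zmax 0.698
far y 0.1 1174 xmin 0.752 zmax 0.662
far y 0.15 701 xmin 0.702 zmax 0.626
far y 0.2 247 xmin 0.705 zmax 0.589
far y 0.25 466 xmin 0.731 zmax 0.55
```

```bash
cat > geo.py <<'E'
from h import *
g=lambda a,b,n: np.linspace(a,b,n)
def box(x,y,z): return np.array(np.meshgrid(g(*x,7),g(*y,15),g(*z,7))).reshape(3,-1).T
def hand(gap):
    th,zz=np.meshgrid(g(0,6.28,24),g(-.3,-.065,15)); wr=np.c_[.045*np.cos(th.ravel()),.045*np.sin(th.ravel()),zz.ravel()]
    f=box((-.012,.012),(gap/2,gap/2+.0175),(0,.064))
    return dict(bar=box((-.037,.037),(-.095,.095),(-.065,0)),wrist=wr,fing=np.vstack([f,f*[1,-1,1]]))
def rot(psi,a):
    s,c=np.sin(psi),np.cos(psi); z=np.array([-s*np.sin(a),-c*np.sin(a),-np.cos(a)]); y=np.array([c,-s,0.]); return np.c_[np.cross(y,z),y,z]
OB=dict(pinkA=(.5113,.0326),pinkB=(.4512,.1193),purple=(.680,.206),parked=(.530,-.1284))
def tcp_for(b,psi,a,gap,tipz=.018,back=0.):
    """TCP so that the cradle touches a bottle at b (xy), or stands 'back' m behind"""
    M=rot(psi,a); n=np.array([np.sin(psi),np.cos(psi),0]); d=np.sqrt(.0315**2-(gap/2)**2)+back
    e=np.array([*b,0])+d*n; e[2]=tipz+.012*np.sin(a)          # front tip edge
    return e-M@[-.012,0,.064],M
def clear(t,M,gap,b):
    out={}
    for n,c in {**OB,"self":b}.items():
        for k,p in hand(gap).items():
            if n=="self" and k=="fing": continue
            w=p@M.T+t; r=np.where(w[:,2]<.175,.0315,np.where(w[:,2]<.215,.023,.008)); d=np.hypot(w[:,0]-c[0],w[:,1]-c[1])-r
            d=np.maximum(d,w[:,2]-.23); out[n]=min(out.get(n,9),d.min())
    w=hand(gap)["bar"]@M.T+t; out["zbar"]=w[:,2].min(); out["xmax"]=w[:,0].max()
    return out
E
python3 - <<'E'
from geo import *
H=np.array([.633,-.146]); d=np.array([-.14,-.99]); B=np.array([.6223,.046]); W=H-.07*d
path=[(B,.02),(B,0),((B+W)/2,0),(W,0),(H,0)]
res=[]
for psi in np.radians([-10,0,10,15,20,25,30]):
  for a in np.radians([26,30,34]):
    for gap in [.03,.044]:
      C=[clear(*tcp_for(b,psi,a,gap,back=k),gap,b) for b,k in path]
      res.append((min(min(v for n,v in c.items() if n not in("zbar","xmax")) for c in C),np.degrees(psi).round(),np.degrees(a).round(),gap,C))
res.sort(key=lambda r:-r[0])
for r in res[:8]: print(r[:4])
for c in res[0][4]: print({k:round(float(v),3) for k,v in c.items()})
E
```

```text
(np.float64(-0.018275504600154584), np.float64(0.0), np.float64(26.0), 0.044)
(np.float64(-0.01930246155971002), np.float64(0.0), np.float64(26.0), 0.03)
(np.float64(-0.02043947526495788), np.float64(0.0), np.float64(30.0), 0.044)
(np.float64(-0.024892149584266745), np.float64(30.0), np.float64(26.0), 0.044)
(np.float64(-0.025140307160547312), np.float64(0.0), np.float64(30.0), 0.03)
(np.float64(-0.025693282332172024), np.float64(0.0), np.float64(34.0), 0.044)
(np.float64(-0.02573076422271523), np.float64(10.0), np.float64(26.0), 0.044)
(np.float64(-0.026665447037125502), np.float64(10.0), np.float64(34.0), 0.03)
{'pinkA': 0.032, 'pinkB': 0.045, 'purple': -0.014, 'parked': 0.191, 'self': 0.017, 'zbar': 0.059, 'xmax': 0.717}
{'pinkA': 0.013, 'pinkB': 0.045, 'purple': 0.0, 'parked': 0.171, 'self': -0.003, 'zbar': 0.059, 'xmax': 0.717}
{'pinkA': -0.005, 'pinkB': 0.056, 'purple': 0.031, 'parked': 0.11, 'self': -0.003, 'zbar': 0.059, 'xmax': 0.728}
{'pinkA': 0.005, 'pinkB': 0.089, 'purple': 0.066, 'parked': 0.05, 'self': -0.003, 'zbar': 0.059, 'xmax': 0.738}
{'pinkA': 0.03, 'pinkB': 0.135, 'purple': 0.117, 'parked': -0.018, 'self': -0.003, 'zbar': 0.059, 'xmax': 0.728}
```

```bash
cat > srch.py <<'E'
from geo import *
import sys
H=np.array([.633,-.146]); d=np.array([-.14,-.99]); B=np.array([.6223,.046]); W=H-.07*d
def pose(b,trav,M,gap,u,zmin=.005):
    h=hand(gap); al=np.vstack([h["fing"],h["bar"]])@M.T
    t=np.zeros(3); t[2]=zmin-al[:,2].min()
    p=np.array([-trav[1],trav[0]]); f=h["fing"]@M.T; lat=f[:,:2]@p; fw=f[:,:2]@trav
    tip=(M@[0,0,.064])[:2]; l=lat-tip@p+u              # lateral wrt bottle
    z=f[:,2]+t[2]; ok=(abs(l)<.0315)
    if ok.sum()<3: return None
    reach=fw[ok]+np.sqrt(.0315**2-l[ok]**2); i=reach.argmax()   # first touching
    s=-reach[i]                                         # forward shift so it touches
    t[:2]=b+s*trav+(u-tip@p)*p
    return t,z[ok][i],l[ok][i]
def ev(b,trav,M,gap,u,back):
    r=pose(b,trav,M,gap,u)
    if r is None: return None
    t=r[0].copy(); t[:2]-=back*trav
    return clear(t,M,gap,b),t,r[1],r[2]
if __name__=="__main__":
    rg=np.random.default_rng(int(sys.argv[1])); u1=(W-B)/np.linalg.norm(W-B)
    sets=dict(start=[(B,u1,.01),(B,u1,0),(B+.25*(W-B),u1,0)],late=[(B+.6*(W-B),u1,0),(W,d,0),(H,d,0)],all=None)
    sets["all"]=sets["start"]+sets["late"]; best={k:[] for k in sets}
    for _ in range(int(sys.argv[2])):
        psi,a,ro=rg.uniform(-3.14,3.14),rg.uniform(.2,1.1),rg.uniform(-1.57,1.57); gap=rg.choice([0,.02,.044,.088]); u=rg.uniform(-.05,.05)
        M=rot(psi,a)@R.from_euler("z",ro).as_matrix()
        cs={}
        for k in ("start","late"):
            v=1
            for q in sets[k]:
                e=ev(q[0],q[1],M,gap,u,q[2])
                if e is None or e[2]>.045 or abs(e[3])>.02: v=-1;break
                c=e[0]; v=min(v,*[x for n,x in c.items() if n not in("zbar","xmax")],.76-c["xmax"])
                if v<-.01: break
            cs[k]=v
        cs["all"]=min(cs.values())
        for k in cs: best[k].append((cs[k],np.degrees(psi).round(),np.degrees(a).round(),np.degrees(ro).round(),gap,round(u,3),e[2].round(3) if e else 0,e[3].round(3) if e else 0))
    for k in best:
        print(k); [print("  ",[round(float(x),3) for x in r]) for r in sorted(best[k],key=lambda r:-r[0])[:8]]
E
time timeout 500 bash -c 'for i in 1 2 3 4; do python3 srch.py $i 12000 > o$i & done; wait'; cat o1 o2 o3
```

```text
start
   [0.003, -46.0, 50.0, 65.0, 0.02, 0.024, 0.039, 0.01]
   [0.001, -22.0, 35.0, 53.0, 0.0, 0.007, 0.026, 0.01]
   [0.001, -44.0, 51.0, 68.0, 0.044, 0.04, 0.019, 0.008]
   [0.001, -3.0, 27.0, 34.0, 0.044, -0.01, 0.031, 0.011]
   [0.001, -28.0, 44.0, 65.0, 0.0, 0.032, 0.022, 0.012]
   [0.001, -1.0, 25.0, 24.0, 0.044, -0.021, 0.027, 0.006]
   [0.0, -37.0, 41.0, 63.0, 0.0, 0.01, 0.037, 0.015]
   [-0.0, -39.0, 43.0, 65.0, 0.0, 0.021, 0.032, 0.015]
late
   [0.002, -20.0, 39.0, 52.0, 0.0, 0.018, 0.022, 0.01]
   [0.001, -19.0, 45.0, 42.0, 0.02, 0.026, 0.021, 0.003]
   [0.001, -4.0, 27.0, 35.0, 0.02, 0.003, 0.025, 0.011]
   [0.001, -19.0, 44.0, 7.0, 0.0, 0.028, 0.021, 0.014]
   [0.001, -2.0, 26.0, -1.0, 0.02, 0.014, 0.016, -0.006]
   [0.001, -28.0, 44.0, 65.0, 0.0, 0.032, 0.022, 0.012]
   [0.0, 28.0, 22.0, -2.0, 0.088, -0.023, 0.014, 0.015]
   [0.0, -19.0, 61.0, 22.0, 0.02, 0.032, 0.036, 0.005]
all
   [0.001, -28.0, 44.0, 65.0, 0.0, 0.032, 0.022, 0.012]
   [-0.003, -20.0, 39.0, 52.0, 0.0, 0.018, 0.022, 0.01]
   [-0.004, -4.0, 27.0, 35.0, 0.02, 0.003, 0.025, 0.011]
   [-0.004, -25.0, 26.
[... 2411 characters left out ...]
34, 0.028, -0.011]
   [0.0, -30.0, 50.0, 14.0, 0.044, 0.043, 0.023, 0.011]
   [0.0, 11.0, 24.0, 17.0, 0.02, -0.009, 0.021, 0.01]
   [-0.0, -34.0, 51.0, 13.0, 0.044, 0.047, 0.023, 0.018]
all
   [-0.002, -16.0, 53.0, 56.0, 0.088, 0.023, 0.027, -0.016]
   [-0.003, 1.0, 31.0, 42.0, 0.044, -0.009, 0.041, 0.016]
   [-0.004, -39.0, 35.0, 62.0, 0.044, 0.044, 0.012, 0.007]
   [-0.004, -30.0, 55.0, 70.0, 0.088, 0.037, 0.025, 0.003]
   [-0.005, 6.0, 20.0, -10.0, 0.0, 0.006, 0.015, -0.007]
   [-0.006, -26.0, 41.0, 55.0, 0.088, 0.027, 0.024, -0.014]
   [-0.007, -1.0, 17.0, 26.0, 0.0, 0.014, 0.013, 0.008]
   [-0.007, 14.0, 28.0, 15.0, 0.02, -0.023, 0.023, -0.001]
real	0m54.517s
user	3m29.657s
sys	0m0.818s
```

```bash
cat > opt.py <<'E'
from srch import *
from scipy.optimize import differential_evolution as DE
u1=(W-B)/np.linalg.norm(W-B)
st=[(B,u1,.012),(B,u1,0),(B+.25*(W-B),u1,0)]; la=[(B+.6*(W-B),u1,0),(W,d,0),(H,d,0)]
def val(x,gap,qs):
    M=rot(x[0],x[1])@R.from_euler("z",x[2]).as_matrix(); v=1
    for b,tr,k in qs:
        e=ev(b,tr,M,gap,x[3],k)
        if e is None: return 1
        c=e[0]; v=min(v,*[c[n] for n in [*OB,"self"]],.755-c["xmax"],.04-e[2]+.02*(e[2]<.03),.5*(.016-abs(e[3])))
    return -v
gap,w=float(sys.argv[1]),sys.argv[2]
r=DE(val,[(-1.6,1.6),(.2,1.1),(-1.57,1.57),(-.06,.06)],args=(gap,dict(start=st,late=la,all=st+la)[w]),maxiter=45,popsize=14,seed=1,polish=False)
print(gap,w,round(-r.fun,4),np.degrees(r.x[:3]).round(1),r.x[3].round(4))
M=rot(r.x[0],r.x[1])@R.from_euler("z",r.x[2]).as_matrix()
for b,tr,k in dict(start=st,late=la,all=st+la)[w]:
    e=ev(b,tr,M,gap,r.x[3],k); print("  ",{n:round(float(v),3) for n,v in e[0].items()},e[1].round(3),e[2].round(3),e[3].round(3))
E
export OMP_NUM_THREADS=1; nproc; for g in 0 .044 .088; do for w in start all; do timeout 400 python3 opt.py $g $w > p_${g}_$w & done; done; timeout 400 python3 opt.py 0 late > p_0_late & wait; cat p_*
```

```text
1
0.044 all 0.001 [ 1.5 26.3 32. ] -0.0073
   {'pinkA': 0.077, 'pinkB': 0.038, 'purple': 0.001, 'parked': 0.207, 'self': 0.01, 'zbar': 0.04, 'xmax': 0.704} [0.604 0.145 0.076] 0.033 0.014
   {'pinkA': 0.067, 'pinkB': 0.033, 'purple': 0.001, 'parked': 0.197, 'self': 0.001, 'zbar': 0.04, 'xmax': 0.706} [0.606 0.133 0.076] 0.033 0.014
   {'pinkA': 0.046, 'pinkB': 0.029, 'purple': 0.01, 'parked': 0.172, 'self': 0.001, 'zbar': 0.04, 'xmax': 0.711} [0.611 0.102 0.076] 0.033 0.014
   {'pinkA': 0.012, 'pinkB': 0.037, 'purple': 0.027, 'parked': 0.14, 'self': 0.001, 'zbar': 0.04, 'xmax': 0.719} [0.618 0.06  0.076] 0.033 0.014
   {'pinkA': 0.001, 'pinkB': 0.085, 'purple': 0.051, 'parked': 0.102, 'self': 0.002, 'zbar': 0.04, 'xmax': 0.744} [0.643 0.001 0.076] 0.03 0.013
   {'pinkA': 0.018, 'pinkB': 0.118, 'purple': 0.099, 'parked': 0.039, 'self': 0.002, 'zbar': 0.04, 'xmax': 0.734} [ 0.633 -0.068  0.076] 0.03 0.013
0.044 start 0.0057 [-46.1  52.3  67.1] 0.0239
   {'pinkA': 0.048, 'pinkB': 0.011, 'purple': 0.006, 'parked': 0.201, 'self': 0.017, 'zbar': 0.005, 'xmax': 0.683} [0.602 0.132 0.086] 0.
[... 2897 characters left out ...]
': 0.01, 'zbar': 0.027, 'xmax': 0.75} [0.647 0.004 0.069] 0.025 0.007
   {'pinkA': 0.018, 'pinkB': 0.118, 'purple': 0.067, 'parked': 0.042, 'self': 0.01, 'zbar': 0.027, 'xmax': 0.74} [ 0.637 -0.065  0.069] 0.025 0.007
0.0 start 0.0022 [-17.1  29.8  42.2] 0.004
   {'pinkA': 0.064, 'pinkB': 0.027, 'purple': 0.002, 'parked': 0.206, 'self': 0.012, 'zbar': 0.025, 'xmax': 0.708} [0.607 0.135 0.071] 0.026 0.011
   {'pinkA': 0.054, 'pinkB': 0.025, 'purple': 0.012, 'parked': 0.195, 'self': 0.002, 'zbar': 0.025, 'xmax': 0.71} [0.609 0.123 0.071] 0.026 0.011
   {'pinkA': 0.027, 'pinkB': 0.022, 'purple': 0.026, 'parked': 0.169, 'self': 0.002, 'zbar': 0.025, 'xmax': 0.715} [0.614 0.092 0.071] 0.026 0.011
```

```bash
sed -i 's/\.5\*(\.016-abs(e\[3\]))/(.005-abs(e[3]+.002)+.02*(abs(e[3]+.002)<.005))/; s/(B,u1,.012)/(B,u1,.008)/; s/popsize=14/popsize=12/; s/maxiter=45/maxiter=50/' opt.py
for a in "0 start" "0.02 start" "0.088 start" "0 late" "0.044 late"; do timeout 560 python3 opt.py $a > "q_${a// /_}" & done; wait; cat q_*
```

```text
0.02 start 0.0027 [-9.1 30.7 32.3] -0.0162
   {'pinkA': 0.058, 'pinkB': 0.011, 'purple': 0.003, 'parked': 0.198, 'self': 0.01, 'zbar': 0.031, 'xmax': 0.693} [0.591 0.136 0.073] 0.03 0.001
   {'pinkA': 0.052, 'pinkB': 0.009, 'purple': 0.009, 'parked': 0.192, 'self': 0.003, 'zbar': 0.031, 'xmax': 0.694} [0.592 0.128 0.073] 0.03 0.001
   {'pinkA': 0.025, 'pinkB': 0.01, 'purple': 0.03, 'parked': 0.164, 'self': 0.003, 'zbar': 0.031, 'xmax': 0.699} [0.598 0.097 0.073] 0.03 0.001
0.044 late 0.0091 [-21.1  49.8  57.6] 0.0254
   {'pinkA': 0.011, 'pinkB': 0.048, 'purple': 0.022, 'parked': 0.133, 'self': 0.009, 'zbar': 0.005, 'xmax': 0.728} [0.637 0.05  0.081] 0.031 0.002
   {'pinkA': 0.009, 'pinkB': 0.083, 'purple': 0.032, 'parked': 0.106, 'self': 0.013, 'zbar': 0.005, 'xmax': 0.746} [0.655 0.    0.081] 0.031 0.002
   {'pinkA': 0.019, 'pinkB': 0.062, 'purple': 0.079, 'parked': 0.039, 'self': 0.013, 'zbar': 0.005, 'xmax': 0.736} [ 0.645 -0.069  0.081] 0.031 0.002
0.088 start 0.0022 [24.9 26.2 -0.7] -0.0425
   {'pinkA': 0.065, 'pinkB': 0.013, 'purple': 0.003, 'parked': 0.2, 'self': 0.009, 'zbar'
[... 606 characters left out ...]
': 0.017, 'zbar': 0.043, 'xmax': 0.755} [0.658 0.002 0.064] 0.019 -0.004
   {'pinkA': 0.022, 'pinkB': 0.127, 'purple': 0.063, 'parked': 0.004, 'self': 0.017, 'zbar': 0.043, 'xmax': 0.745} [ 0.648 -0.067  0.064] 0.019 -0.004
0.0 start 0.003 [-9.1 28.8 30.5] -0.0059
   {'pinkA': 0.057, 'pinkB': 0.019, 'purple': 0.003, 'parked': 0.199, 'self': 0.01, 'zbar': 0.032, 'xmax': 0.704} [0.602 0.131 0.07 ] 0.024 0.003
   {'pinkA': 0.05, 'pinkB': 0.019, 'purple': 0.01, 'parked': 0.192, 'self': 0.003, 'zbar': 0.032, 'xmax': 0.705} [0.604 0.123 0.07 ] 0.024 0.003
   {'pinkA': 0.023, 'pinkB': 0.02, 'purple': 0.023, 'parked': 0.165, 'self': 0.003, 'zbar': 0.032, 'xmax': 0.71} [0.609 0.092 0.07 ] 0.024 0.003
```

```bash
cat > plan.py <<'E'
from srch import *
def plan(wps,dmax=.055,amax=.16,start=None):
    """wps: list of (pos,M,[dmax]); prints tool-frame rows (cm, rad)"""
    s=monitor.get_state(); t,M=(np.array(s["tool_pos"]),R.from_quat(s["eef_rot"]).as_matrix()) if start is None else start
    rows=[]
    for w in wps:
        tp,Mp=np.array(w[0]),w[1]; dm=w[2] if len(w)>2 else dmax
        n=int(np.ceil(max(np.linalg.norm(tp-t)/dm,np.linalg.norm(R.from_matrix(M.T@Mp).as_rotvec())/amax,1)))
        for i in range(n,0,-1):
            dt=(M.T@(tp-t))/i*100; dr=R.from_matrix(M.T@Mp).as_rotvec()/i
            r=np.r_[dt.round(2),dr.round(3)]; rows.append(r)
            t=t+M@r[:3]/100; M=M@R.from_rotvec(r[3:]).as_matrix()
    print(len(rows),"rows; end",t.round(4))
    for i in range(0,len(rows),8): print("["+", ".join(f"{x:g}" for r in rows[i:i+8] for x in r+0.)+"]")
def ori(psi,a,ro): return rot(np.radians(psi),np.radians(a))@R.from_euler("z",ro,degrees=True).as_matrix()
E
python3 - <<'E'
from plan import *
u1=(W-B)/np.linalg.norm(W-B)
M=ori(-9,30,30)
for k in (.009,0,-.03):
    e=ev(B+max(-k,0)*u1,u1,M,0,-.006,max(k,0)); print({n:round(float(v),3) for n,v in e[0].items()},e[1].round(4),e[2:])
t=ev(B,u1,M,0,-.006,.009)[1]
s=monitor.get_state(); M0=R.from_quat(s["eef_rot"]).as_matrix()
Mm=R.from_euler("z",-50,degrees=True).as_matrix()@M0
plan([([.2,.58,.40],M0),([.45,.35,.42],Mm),([t[0],t[1],.42],M)])
E
```

```text
{'pinkA': 0.058, 'pinkB': 0.019, 'purple': -0.0, 'parked': 0.2, 'self': 0.012, 'zbar': 0.03, 'xmax': 0.704} [0.602  0.1328 0.07  ] (np.float64(0.024142304845413264), np.float64(0.0030147794250655873))
{'pinkA': 0.05, 'pinkB': 0.019, 'purple': 0.008, 'parked': 0.192, 'self': 0.005, 'zbar': 0.03, 'xmax': 0.705} [0.6035 0.124  0.07  ] (np.float64(0.024142304845413264), np.float64(0.0030147794250655873))
{'pinkA': 0.024, 'pinkB': 0.019, 'purple': 0.019, 'parked': 0.165, 'self': 0.005, 'zbar': 0.03, 'xmax': 0.71} [0.6084 0.0944 0.07  ] (np.float64(0.024142304845413264), np.float64(0.0030147794250655873))
15 rows; end [0.602  0.1329 0.42  ]
[-1.97, -0.64, -4.86, 0, 0, 0, -1.97, -0.64, -4.87, 0, 0, 0, -4.31, -2.22, -0.29, 0, 0, 0.125, -4.56, -1.67, -0.28, 0, 0, 0.125, -4.73, -1.09, -0.29, 0, 0, 0.125, -4.83, -0.49, -0.28, 0, 0, 0.124, -4.85, 0.11, -0.29, 0, 0, 0.125, -4.8, 0.72, -0.28, 0, 0, 0.124]
[-4.67, 1.31, -0.29, 0, 0, 0.125, -4.35, 0.79, 0, -0.011, -0.089, 0.13, -4.19, 1.35, 0.39, -0.011, -0.089, 0.13, -3.93, 1.87, 0.77, -0.011, -0.089, 0.129, -3.57, 2.34, 1.13, -0.011, -0.089, 0.13, -3.12, 2.77, 1.46, -0.012, -0.089, 0.13, -2.59, 3.12, 1.74, -0.011, -0.088, 0.129]
```

Emit:
carry_out(
  motion=[-1.97,-0.64,-4.86,0,0,0,-1.97,-0.64,-4.87,0,0,0,-4.31,-2.22,-0.29,0,0,0.125,-4.56,-1.67,-0.28,0,0,0.125,-4.73,-1.09,-0.29,0,0,0.125,-4.83,-0.49,-0.28,0,0,0.124,-4.85,0.11,-0.29,0,0,0.125,-4.8,0.72,-0.28,0,0,0.124],
  hand=0,
  grip_force=5,
)

```text
clock: 1.95
tool_pos: [0.4152, 0.3817, 0.4174]
eef_rot: [0.488, 0.873, 0.0, -0.0]
contact_force: [1.0, 0.6, 0.1]
opening: 0.117
```

Emit:
carry_out(
  motion=[-4.67,1.31,-0.29,0,0,0.125,-4.35,0.79,0,-0.011,-0.089,0.13,-4.19,1.35,0.39,-0.011,-0.089,0.13,-3.93,1.87,0.77,-0.011,-0.089,0.129,-3.57,2.34,1.13,-0.011,-0.089,0.13,-3.12,2.77,1.46,-0.012,-0.089,0.13,-2.59,3.12,1.74,-0.011,-0.088,0.129],
)

```text
clock: 2.82
tool_pos: [0.6026, 0.1323, 0.4202]
eef_rot: [0.797, 0.546, -0.112, 0.235]
contact_force: [0.3, -0.0, -0.5]
opening: 0.004
```

Run:
```python
from plan import *
s=monitor.get_state(); M=ori(-9,30,30); u1=(W-B)/np.linalg.norm(W-B)
print(s["clock"],s["tool_pos"],s["q"],s["opening"],np.degrees(R.from_matrix(M.T@R.from_quat(s["eef_rot"]).as_matrix()).magnitude()))
t=ev(B,u1,M,0,-.006,.006)[1]
plan([([t[0],t[1],.3],M),([t[0],t[1],.09],M,.04)])
# fingers as seen by cameras
T=R.from_quat(s["eef_rot"]).as_matrix()
for c in ["scene","side"]:
    p=snapshot(c); P=cloud(p)[p["range_z"]>0]; g=(P-s["tool_pos"])@T
    for a,b in((-.065,-.01),(.005,.03),(.03,.055),(.055,.07)):
        k=g[(abs(g[:,0])<.06)&(abs(g[:,1])<.11)&(g[:,2]>a)&(g[:,2]<b)]
        if len(k)>5: print(c,a,len(k),np.percentile(k,[1,99],axis=0).round(3).tolist())
```

```text
2.825 [0.60256545 0.13229576 0.42020915] [-0.74094481  0.66660292  0.4758715   1.43328029  0.24447552  1.21045188
 -0.81066601] 0.0035503730627632728 0.2209150849023529
9 rows; end [0.6025 0.1299 0.09  ]
[1.67, -0.99, 3.51, 0, 0.001, -0.001, 1.67, -0.99, 3.51, 0, 0, -0.001, 1.67, -0.98, 3.5, 0.001, 0.001, -0.001, 1.51, -0.87, 3.03, 0, 0, 0, 1.52, -0.88, 3.03, 0, 0, 0, 1.51, -0.87, 3.03, 0, 0, 0, 1.52, -0.88, 3.03, 0, 0, 0, 1.51, -0.87, 3.04, 0, 0, 0]
[1.52, -0.88, 3.03, 0, 0, 0]
scene -0.065 1392 [[-0.033, -0.095, -0.064], [0.035, 0.081, -0.011]]
scene 0.03 82 [[-0.01, -0.019, 0.035], [0.011, 0.008, 0.055]]
scene 0.055 23 [[-0.009, -0.016, 0.056], [0.011, 0.007, 0.063]]
side -0.065 2032 [[-0.041, -0.085, -0.064], [0.025, 0.098, -0.01]]
side 0.005 191 [[-0.02, -0.012, 0.006], [0.005, 0.034, 0.03]]
side 0.03 184 [[-0.017, -0.011, 0.03], [0.005, 0.022, 0.055]]
side 0.055 74 [[-0.019, -0.01, 0.055], [0.001, 0.019, 0.067]]
```

Emit:
carry_out(
  motion=[1.67,-0.99,3.51,0,0.001,-0.001,1.67,-0.99,3.51,0,0,-0.001,1.67,-0.98,3.5,0.001,0.001,-0.001,1.51,-0.87,3.03,0,0,0,1.52,-0.88,3.03,0,0,0],
)

```text
clock: 3.55
tool_pos: [0.6013, 0.132, 0.2287]
eef_rot: [0.795, 0.549, -0.111, 0.232]
contact_force: [-0.9, 0.4, 0.4]
opening: 0.007
```

Run:
```python
from h import *
s=monitor.get_state(); print(s["clock"],s["tool_pos"],s["contact_force"])
a=snapshot("scene")["frame"][90:300,130:410]; b=snapshot("side")["frame"][100:310,180:460]
cv2.imwrite("pics/d1.png",cv2.resize(np.hstack([a,b])[:,:,::-1],(800,300),interpolation=cv2.INTER_CUBIC))
```

```text
3.55 [0.60127034 0.13202902 0.22867209] [-0.92463437  0.38762709  0.40424014]
```

View pics/d1.png

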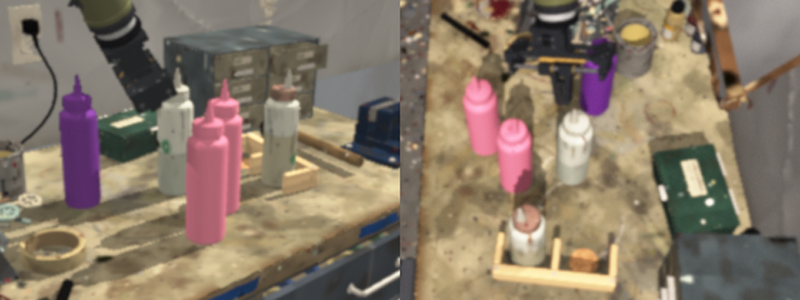

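In the left half of the crop the gripper hangs above and behind the pale bottle at (175,150). In the right half the bar's right end is just beside the purple bottle at (597,85). Descending the rest of the way slowly.

Emit:
carry_out(
  motion=[1.51,-0.87,3.03,0,0,0,1.52,-0.88,3.03,0,0,0,0,0,0,0,0,0],
)

```text
clock: 4.03
tool_pos: [0.6006, 0.1317, 0.1591]
eef_rot: [0.795, 0.549, -0.113, 0.232]
contact_force: [-0.4, -0.8, 0.9]
opening: 0.006
```

Run:
```python
from plan import *
s=monitor.get_state(); M=ori(-9,30,30); u1=(W-B)/np.linalg.norm(W-B)
print(s["clock"],s["tool_pos"],s["contact_force"],np.degrees(R.from_matrix(M.T@R.from_quat(s["eef_rot"]).as_matrix()).as_rotvec()))
t=ev(B,u1,M,0,-.006,.005)[1]; print(t)
plan([(t,M,.03)])
plan([(t+np.r_[u1,0]*.04,M,.005)],start=(t,M))
```

```text
4.025 [0.60057682 0.13166315 0.15910241] [-0.38288907 -0.78896015  0.88353543] [ 0.17182973  0.05666182 -0.33171615]
[0.6026406  0.1289026  0.06999678]
3 rows; end [0.6026 0.1289 0.07  ]
[1.24, -0.64, 2.63, -0.001, 0, 0.002, 1.24, -0.64, 2.62, -0.001, 0, 0.002, 1.23, -0.65, 2.63, -0.001, -0.001, 0.002]
9 rows; end [0.6092 0.0895 0.07  ]
[-0.33, 0.2, 0.22, 0, 0, 0, -0.33, 0.2, 0.22, 0, 0, 0, -0.33, 0.19, 0.22, 0, 0, 0, -0.33, 0.2, 0.22, 0, 0, 0, -0.33, 0.19, 0.22, 0, 0, 0, -0.33, 0.2, 0.22, 0, 0, 0, -0.33, 0.19, 0.23, 0, 0, 0, -0.34, 0.2, 0.22, 0, 0, 0]
[-0.33, 0.19, 0.23, 0, 0, 0]
```

Emit:
carry_out(
  motion=[1.24,-0.64,2.63,-0.001,0,0.002,1.24,-0.64,2.62,-0.001,0,0.002,1.03,-0.55,2.2,-0.001,-0.001,0.002,0,0,0,0,0,0],
)

```text
clock: 4.53
tool_pos: [0.6039, 0.1289, 0.0763]
eef_rot: [0.796, 0.546, -0.11, 0.234]
contact_force: [0.0, -0.3, -0.5]
opening: 0.009
```

Emit:
carry_out(
  motion=[-0.33,0.2,0.22,0,0,0,-0.33,0.2,0.22,0,0,0,-0.33,0.19,0.22,0,0,0,-0.33,0.2,0.22,0,0,0,0,0,0,0,0,0],
)

```text
clock: 5.15
tool_pos: [0.607, 0.1106, 0.076]
eef_rot: [0.797, 0.546, -0.11, 0.234]
contact_force: [0.2, 1.3, 1.1]
opening: 0.006
```

```bash
cat > meas.py <<'E'
from plan import *
from scipy.optimize import least_squares
def fit(q,g,r=.0315,zl=.02):
    q=q[(np.hypot(q[:,0]-g[0],q[:,1]-g[1])<r+.012)&(q[:,2]>zl)&(q[:,2]<.16)]
    if len(q)<30: return None,len(q),9
    f=least_squares(lambda v:np.hypot(q[:,0]-v[0],q[:,1]-v[1])-r,g,loss="soft_l1",f_scale=.002)
    return f.x.round(4),len(q),np.median(abs(f.fun)).round(4)
def look(g,pic=None):
    s=monitor.get_state(); print("t",round(s["clock"],2),"tcp",np.round(s["tool_pos"],4),"F",np.round(s["contact_force"],1)); im=[]
    T=R.from_quat(s["eef_rot"]).as_matrix()
    for c in ["scene","side"]:
        p=snapshot(c); P=cloud(p); ok=p["range_z"]>0; im.append(p["frame"])
        for n,c0 in {"bottle":g,**OB}.items():
            k=ok&(np.hypot(P[...,0]-c0[0],P[...,1]-c0[1])<.05)
            q=P[k]; h=(q-s["tool_pos"])@T; q=q[~((abs(h[:,0])<.045)&(abs(h[:,1])<.1)&(h[:,2]<.07))]
            zl=.05 if q.size and c0[1]<-.05 else .02
            print(c,n,*fit(q,c0,zl=zl))
    if pic: cv2.imwrite("pics/"+pic,cv2.resize(np.hstack([im[0][90:300,130:410],im[1][100:310,180:460]])[:,:,::-1],(800,300),interpolation=cv2.INTER_CUBIC))
    return s
E
python3 - <<'E'
from meas import *
look((.624,.035),"d2.png")
E
```

```text
t 5.15 tcp [0.607  0.1106 0.076 ] F [0.2 1.3 1.1]
scene bottle [0.6236 0.0384] 579 0.0013
scene pinkA [0.5112 0.0335] 546 0.0008
scene pinkB [0.4512 0.1204] 1675 0.0009
scene purple [0.6798 0.2068] 1421 0.001
scene parked [ 0.53   -0.1275] 983 0.0012
side bottle [0.6236 0.0359] 571 0.0006
side pinkA [0.5115 0.0313] 581 0.0006
side pinkB [0.4512 0.1183] 571 0.0007
side purple [0.68  0.205] 499 0.0008
side parked [ 0.5301 -0.129 ] 504 0.0006
```

View pics/d2.png

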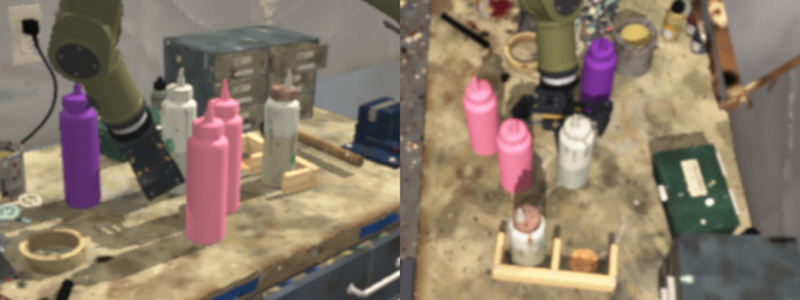

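The crop shows the fingers behind the pale bottle at (575,150), with the purple and pink bottles unmoved. It slid 9 mm in the intended direction. I'll check clearances along the rest of the path.

Run:
```python
from meas import *
s=monitor.get_state(); M=R.from_quat(s["eef_rot"]).as_matrix(); t=np.array(s["tool_pos"]); b=np.array([.6236,.0371])
W2=H-.065*d
for p in [b,b+.3*(W2-b),b+.6*(W2-b),W2,(H+W2)/2,H]:
    print(p.round(3),{n:round(float(v),3) for n,v in clear(t+np.r_[p-b,0],M,0,p).items()})
u=(W2-b)/np.linalg.norm(W2-b); print(u)
plan([(t+np.r_[u*.042,0],M,.006)])
```

```text
[0.624 0.037] {'pinkA': 0.039, 'pinkB': 0.02, 'purple': 0.015, 'parked': 0.18, 'self': 0.0, 'zbar': 0.036, 'xmax': 0.708}
[0.629 0.001] {'pinkA': 0.006, 'pinkB': 0.025, 'purple': 0.028, 'parked': 0.148, 'self': 0.0, 'zbar': 0.036, 'xmax': 0.714}
[ 0.635 -0.034] {'pinkA': -0.025, 'pinkB': 0.044, 'purple': 0.044, 'parked': 0.119, 'self': 0.0, 'zbar': 0.036, 'xmax': 0.719}
[ 0.642 -0.082] {'pinkA': -0.02, 'pinkB': 0.071, 'purple': 0.062, 'parked': 0.079, 'self': 0.0, 'zbar': 0.036, 'xmax': 0.727}
[ 0.638 -0.114] {'pinkA': -0.011, 'pinkB': 0.083, 'purple': 0.084, 'parked': 0.047, 'self': 0.0, 'zbar': 0.036, 'xmax': 0.722}
[ 0.633 -0.146] {'pinkA': -0.002, 'pinkB': 0.096, 'purple': 0.107, 'parked': 0.015, 'self': 0.0, 'zbar': 0.036, 'xmax': 0.718}
[ 0.15393267 -0.98808134]
7 rows; end [0.6132 0.0691 0.0757]
[-0.45, 0.26, 0.3, 0, 0, 0, -0.45, 0.26, 0.3, 0, 0, 0, -0.45, 0.26, 0.3, 0, 0, 0, -0.45, 0.26, 0.3, 0, 0, 0, -0.45, 0.26, 0.3, 0, 0, 0, -0.45, 0.26, 0.3, 0, 0, 0, -0.45, 0.26, 0.3, 0, 0, 0]
```

```bash
sed -i 's/(-.012,.012),(gap/(-.009,.009),(gap/' geo.py; sed -i 's/zmin=.005/zmin=.008/' srch.py
sed -e 's/^st=.*/b0=np.array([.6236,.0371]);W2=H-.065*d;u1=(W2-b0)\/np.linalg.norm(W2-b0)\nst=[]; la=[(b0,u1,.006),(b0,u1,0),(b0+.35*(W2-b0),u1,0),(b0+.7*(W2-b0),u1,0),(W2,d,0),(H,d,0)]/' -e 's/c\["xmax"\]/c["xmax"]+.003/' opt.py > opt2.py
for g in 0 .03 .06; do timeout 570 python3 opt2.py $g late > r_$g & done; wait; cat r_*
```

```text
0.03 late 0.0 [-8.5 23.7  7.7] 0.0189
   {'pinkA': 0.016, 'pinkB': 0.05, 'purple': 0.0, 'parked': 0.169, 'self': 0.006, 'zbar': 0.052, 'xmax': 0.727} [0.632 0.109 0.072] 0.016 0.003
   {'pinkA': 0.011, 'pinkB': 0.051, 'purple': 0.003, 'parked': 0.163, 'self': 0.0, 'zbar': 0.052, 'xmax': 0.728} [0.633 0.103 0.072] 0.016 0.003
   {'pinkA': 0.0, 'pinkB': 0.058, 'purple': 0.028, 'parked': 0.122, 'self': 0.0, 'zbar': 0.052, 'xmax': 0.734} [0.639 0.061 0.072] 0.016 0.003
   {'pinkA': 0.004, 'pinkB': 0.073, 'purple': 0.054, 'parked': 0.082, 'self': 0.0, 'zbar': 0.052, 'xmax': 0.74} [0.646 0.019 0.072] 0.016 0.003
   {'pinkA': 0.022, 'pinkB': 0.106, 'purple': 0.071, 'parked': 0.054, 'self': 0.0, 'zbar': 0.052, 'xmax': 0.758} [ 0.663 -0.016  0.072] 0.016 -0.005
   {'pinkA': 0.039, 'pinkB': 0.145, 'purple': 0.123, 'parked': 0.0, 'self': 0.0, 'zbar': 0.052, 'xmax': 0.749} [ 0.654 -0.08   0.072] 0.016 -0.005
0.06 late 0.006 [-23.1  52.4  61.5] 0.0276
   {'pinkA': 0.063, 'pinkB': 0.051, 'purple': 0.006, 'parked': 0.191, 'self': 0.011, 'zbar': 0.008, 'xmax': 0.714} [0.626 0.117 0.088] 0.032 0.003

[... 955 characters left out ...]
1, 'purple': 0.003, 'parked': 0.162, 'self': 0.001, 'zbar': 0.051, 'xmax': 0.728} [0.632 0.104 0.071] 0.016 0.003
   {'pinkA': 0.0, 'pinkB': 0.056, 'purple': 0.027, 'parked': 0.121, 'self': 0.001, 'zbar': 0.051, 'xmax': 0.734} [0.639 0.062 0.071] 0.016 0.003
   {'pinkA': 0.004, 'pinkB': 0.072, 'purple': 0.051, 'parked': 0.081, 'self': 0.001, 'zbar': 0.051, 'xmax': 0.741} [0.645 0.02  0.071] 0.016 0.003
   {'pinkA': 0.02, 'pinkB': 0.105, 'purple': 0.069, 'parked': 0.052, 'self': -0.0, 'zbar': 0.051, 'xmax': 0.758} [ 0.663 -0.016  0.071] 0.015 0.003
   {'pinkA': 0.04, 'pinkB': 0.145, 'purple': 0.121, 'parked': -0.0, 'self': -0.0, 'zbar': 0.051, 'xmax': 0.749} [ 0.654 -0.08   0.071] 0.015 0.003
```

Run:
```python
from meas import *
s=monitor.get_state(); M0=R.from_quat(s["eef_rot"]).as_matrix(); t=np.array(s["tool_pos"]); b=np.array([.6236,.0371])
W2=H-.065*d; u=(W2-b)/np.linalg.norm(W2-b); M=ori(-23,52,61.5)
for z in (.008,.011):
  r=pose(b,u,M,.06,.0276,zmin=z); T=r[0]-np.r_[u*.007,0]; print(T,r[1:],clear(T,M,.06,b))
t1=t-np.r_[u*.007,0]
plan([(t1,M0),(t1*[1,1,0]+[0,0,.3],M0,.05),(T*[1,1,0]+[0,0,.34],M,.05)])
```

```text
[0.6264494  0.11804385 0.08770138] (np.float64(0.030907579145250677), np.float64(0.002729179296338674)) {'pinkA': np.float64(0.06383587289134898), 'pinkB': np.float64(0.051554176046672145), 'purple': np.float64(0.005696886195211637), 'parked': np.float64(0.1914855046261711), 'self': np.float64(0.011277674845611596), 'zbar': np.float64(0.008000000000000007), 'xmax': np.float64(0.7139439137016478)}
[0.6264494  0.11804385 0.09070138] (np.float64(0.033907579145250666), np.float64(0.002729179296338674)) {'pinkA': np.float64(0.06383587289134898), 'pinkB': np.float64(0.051554176046672145), 'purple': np.float64(0.005696886195211637), 'parked': np.float64(0.1914855046261711), 'self': np.float64(0.011277674845611596), 'zbar': np.float64(0.010999999999999996), 'xmax': np.float64(0.7139439137016478)}
10 rows; end [0.6265 0.118  0.34  ]
[0.53, -0.3, -0.35, 0, 0, 0, -1.94, 1.13, -3.89, 0, 0, 0, -1.94, 1.14, -3.88, 0, 0, 0, -1.94, 1.13, -3.89, 0, 0, 0, -1.94, 1.14, -3.88, 0, 0, 0, -1.93, 1.13, -3.89, 0, 0, 0, -0.22, 0.73, -0.83, -0.097, -0.038, 0.088, -0.19, 0.83, -0.75, -0.096, -0.038, 0.088]
[-0.13, 0.9, -0.65, -0.097, -0.038, 0.088, -0.08, 0.98, -0.56, -0.096, -0.038, 0.089]
```

Emit:
carry_out(
  motion=[0.53,-0.3,-0.35,0,0,0,0,0,0,0,0,0,-1.94,1.13,-3.89,0,0,0,-1.94,1.14,-3.88,0,0,0,-1.94,1.13,-3.89,0,0,0,-1.94,1.14,-3.88,0,0,0,-1.93,1.13,-3.89,0,0,0],
)

```text
clock: 6.12
tool_pos: [0.605, 0.1174, 0.3014]
eef_rot: [0.797, 0.546, -0.111, 0.234]
contact_force: [0.1, 0.4, -0.0]
opening: 0.008
```

Emit:
carry_out(
  motion=[-0.22,0.73,-0.83,-0.097,-0.038,0.088,-0.19,0.83,-0.75,-0.096,-0.038,0.088,-0.13,0.9,-0.65,-0.097,-0.038,0.088,-0.08,0.98,-0.56,-0.096,-0.038,0.089,0,0,0,0,0,0],
  hand=6.0,
)

```text
clock: 6.75
tool_pos: [0.6259, 0.1199, 0.3389]
eef_rot: [0.809, 0.392, -0.022, 0.438]
contact_force: [-1.0, 0.1, -0.4]
opening: 0.551
```

Run:
```python
from meas import *
s=look((.6236,.037)); M=ori(-23,52,61.5); b=np.array([.6236,.0371])
print(s["opening"],s["q"],np.degrees(R.from_matrix(M.T@R.from_quat(s["eef_rot"]).as_matrix()).as_rotvec()))
W2=H-.065*d; u=(W2-b)/np.linalg.norm(W2-b)
T=pose(b,u,M,.06,.0276,zmin=.010)[0]-np.r_[u*.007,0]; print(T)
plan([([T[0],T[1],.14],M,.04),(T,M,.025)])
```

```text
t 6.75 tcp [0.6259 0.1199 0.3389] F [-1.   0.1 -0.4]
scene bottle [0.6231 0.0384] 1004 0.0011
scene pinkA [0.5111 0.0337] 541 0.0009
scene pinkB [0.4512 0.1205] 1669 0.0008
scene purple [0.6796 0.2067] 1424 0.0009
scene parked [ 0.53   -0.1278] 985 0.0012
side bottle [0.6238 0.036 ] 566 0.0005
side pinkA [0.5114 0.0313] 579 0.0005
side pinkB [0.4513 0.1182] 579 0.0007
side purple [0.6802 0.2049] 614 0.0008
side parked [ 0.5302 -0.129 ] 507 0.0006
0.5512630451999917 [-0.99423693  0.91981257  0.81636033  1.65106736  0.40267545  0.81551634
 -1.3701941 ] [-0.0338552   0.04101574 -0.23757641]
[0.6264494  0.11804385 0.08970138]
8 rows; end [0.6265 0.118  0.0897]
[1.51, -2.76, 2.47, 0, 0, 0, 1.51, -2.75, 2.46, 0, 0, 0, 1.51, -2.76, 2.47, -0.001, 0, 0.001, 1.51, -2.76, 2.46, 0, 0, 0, 1.52, -2.76, 2.46, -0.001, 0, 0.001, 0.63, -1.16, 1.03, 0, 0, 0, 0.63, -1.16, 1.03, 0, 0, 0, 0.63, -1.16, 1.04, 0, 0, 0]
```

Emit:
carry_out(
  motion=[1.51,-2.76,2.47,0,0,0,1.51,-2.75,2.46,0,0,0,1.51,-2.76,2.47,-0.001,0,0.001,1.51,-2.76,2.46,0,0,0,1.52,-2.76,2.46,-0.001,0,0.001,0.63,-1.16,1.03,0,0,0,0.63,-1.16,1.03,0,0,0,0.43,-0.8,0.7,0,0,0],
)

```text
clock: 7.85
tool_pos: [0.6278, 0.1183, 0.0955]
eef_rot: [0.81, 0.389, -0.02, 0.438]
contact_force: [-1.0, 0.1, 0.7]
opening: 0.679
```

Run:
```python
from meas import *
s=look((.6236,.037),"d3.png"); M=R.from_quat(s["eef_rot"]).as_matrix(); b=np.array([.6235,.0371]); W2=H-.065*d; u=(W2-b)/np.linalg.norm(W2-b)
print(s["opening"]); t=np.array(s["tool_pos"]); T=pose(b,u,M,.06,.0276,zmin=.010)[0]; print("contact at",T)
plan([(np.r_[t[:2]+u*.037,t[2]],M,.005)])
```

```text
t 7.85 tcp [0.6278 0.1183 0.0955] F [-1.   0.1  0.7]
scene bottle [0.6235 0.0385] 693 0.0013
scene pinkA [0.5112 0.0337] 542 0.0009
scene pinkB [0.4513 0.1205] 1676 0.0008
scene purple [0.6797 0.2066] 1125 0.001
scene parked [ 0.53   -0.1274] 979 0.0012
side bottle [0.6239 0.036 ] 567 0.0006
side pinkA [0.5116 0.0313] 574 0.0006
side pinkB [0.4512 0.1183] 567 0.0007
side purple [0.68  0.205] 231 0.0008
side parked [ 0.5302 -0.1291] 500 0.0006
0.6792120442488744
contact at [0.62729128 0.1111007  0.08981017]
8 rows; end [0.6335 0.0817 0.0955]
[-0.23, 0.2, 0.35, 0, 0, 0, -0.23, 0.2, 0.35, 0, 0, 0, -0.23, 0.2, 0.35, 0, 0, 0, -0.23, 0.2, 0.35, 0, 0, 0, -0.23, 0.2, 0.35, 0, 0, 0, -0.23, 0.2, 0.36, 0, 0, 0.001, -0.24, 0.21, 0.35, 0, 0, 0, -0.23, 0.2, 0.36, 0, 0, 0.001]
```

View pics/d3.png

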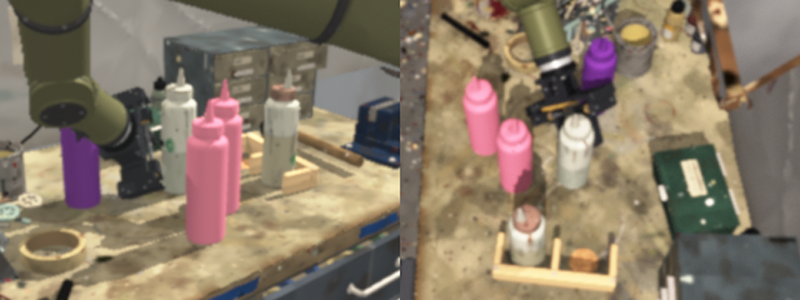

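The fingers are low behind the pale bottle at (575,150), with all neighbours in place. Lowering 4 mm and pushing.

Emit:
carry_out(
  motion=[0.15,-0.28,0.25,0,0,0,-0.23,0.2,0.35,0,0,0,-0.23,0.2,0.35,0,0,0,-0.23,0.2,0.35,0,0,0,-0.23,0.2,0.35,0,0,0,-0.23,0.2,0.35,0,0,0,-0.23,0.2,0.36,0,0,0,0,0,0,0,0,0],
)

```text
clock: 8.95
tool_pos: [0.6319, 0.0901, 0.0919]
eef_rot: [0.81, 0.389, -0.02, 0.439]
contact_force: [1.0, 0.1, -0.3]
opening: 0.682
```

```bash
cat > nxt.py <<'E'
from meas import *
g=[float(x) for x in sys.argv[1:3]]; s=look(g,sys.argv[3] if len(sys.argv)>3 else None)
E
python3 nxt.py .627 .015
```

```text
t 8.95 tcp [0.6319 0.0901 0.0919] F [ 1.   0.1 -0.3]
scene bottle [0.6236 0.0174] 375 0.0013
scene pinkA [0.5112 0.0337] 545 0.0009
scene pinkB [0.4512 0.1206] 1674 0.0009
scene purple [0.6797 0.2066] 1272 0.001
scene parked [ 0.53   -0.1277] 988 0.0012
side bottle [0.6245 0.0153] 559 0.0006
side pinkA [0.5117 0.0314] 572 0.0006
side pinkB [0.4512 0.1183] 571 0.0006
side purple [0.68   0.2049] 484 0.0007
side parked [ 0.5301 -0.1291] 506 0.0006
```

```bash
cat > cl.py <<'E'
from meas import *
s=monitor.get_state(); M=R.from_quat(s["eef_rot"]).as_matrix(); z=s["tool_pos"][2]
def tab(off,pts):
    for p in pts:
        c=clear(np.r_[np.add(p,off),z],M,.06,np.array(p)); print(off,p,{n:round(float(v),3) for n,v in c.items() if n!="purple"})
E
python3 - <<'E'
from cl import *
for dx in (.0077,.0,-.003):
    o=(dx,.0735); tab(o,[(.624,.016),(.627,-.005),(.631,-.03),(.636,-.055),(.641,-.08),(.637,-.11),(.633,-.146)])
E
```

```text
(0.0077, 0.0735) (0.624, 0.016) {'pinkA': 0.04, 'pinkB': 0.046, 'parked': 0.168, 'self': 0.007, 'zbar': 0.012, 'xmax': 0.719}
(0.0077, 0.0735) (0.627, -0.005) {'pinkA': 0.024, 'pinkB': 0.045, 'parked': 0.151, 'self': 0.007, 'zbar': 0.012, 'xmax': 0.722}
(0.0077, 0.0735) (0.631, -0.03) {'pinkA': 0.012, 'pinkB': 0.051, 'parked': 0.131, 'self': 0.007, 'zbar': 0.012, 'xmax': 0.726}
(0.0077, 0.0735) (0.636, -0.055) {'pinkA': 0.007, 'pinkB': 0.066, 'parked': 0.115, 'self': 0.007, 'zbar': 0.012, 'xmax': 0.731}
(0.0077, 0.0735) (0.641, -0.08) {'pinkA': 0.002, 'pinkB': 0.07, 'parked': 0.098, 'self': 0.007, 'zbar': 0.012, 'xmax': 0.736}
(0.0077, 0.0735) (0.637, -0.11) {'pinkA': -0.002, 'pinkB': 0.062, 'parked': 0.069, 'self': 0.007, 'zbar': 0.012, 'xmax': 0.732}
(0.0077, 0.0735) (0.633, -0.146) {'pinkA': 0.01, 'pinkB': 0.048, 'parked': 0.035, 'self': 0.007, 'zbar': 0.012, 'xmax': 0.728}
(0.0, 0.0735) (0.624, 0.016) {'pinkA': 0.037, 'pinkB': 0.038, 'parked': 0.165, 'self': 0.003, 'zbar': 0.012, 'xmax': 0.711}
(0.0, 0.0735) (0.627, -0.005) {'pinkA': 0.02, 'pinkB': 0.037, 'parked': 0.147, 'self':
[... 848 characters left out ...]
, 'parked': 0.146, 'self': 0.002, 'zbar': 0.012, 'xmax': 0.711}
(-0.003, 0.0735) (0.631, -0.03) {'pinkA': 0.003, 'pinkB': 0.041, 'parked': 0.126, 'self': 0.002, 'zbar': 0.012, 'xmax': 0.715}
(-0.003, 0.0735) (0.636, -0.055) {'pinkA': -0.003, 'pinkB': 0.056, 'parked': 0.108, 'self': 0.002, 'zbar': 0.012, 'xmax': 0.72}
(-0.003, 0.0735) (0.641, -0.08) {'pinkA': -0.008, 'pinkB': 0.06, 'parked': 0.093, 'self': 0.002, 'zbar': 0.012, 'xmax': 0.725}
(-0.003, 0.0735) (0.637, -0.11) {'pinkA': -0.01, 'pinkB': 0.051, 'parked': 0.065, 'self': 0.002, 'zbar': 0.012, 'xmax': 0.721}
(-0.003, 0.0735) (0.633, -0.146) {'pinkA': -0.001, 'pinkB': 0.04, 'parked': 0.031, 'self': 0.002, 'zbar': 0.012, 'xmax': 0.717}
```

```bash
cat > go.py <<'E'
from plan import *
# args: x,y,dmax_mm triples of TCP targets, constant height/orientation
s=monitor.get_state(); M=R.from_quat(s["eef_rot"]).as_matrix(); z=float(s["tool_pos"][2]); a=[float(x) for x in sys.argv[1:]]
plan([([a[i],a[i+1],z],M,a[i+2]/1000) for i in range(0,len(a),3)])
E
python3 go.py .624 .095 10 .634 .050 6
```

```text
9 rows; end [0.634  0.05   0.0918]
[-0.27, -0.65, -0.57, 0, 0, 0, -0.26, 0.26, 0.45, 0, 0, 0, -0.26, 0.26, 0.45, 0, 0, 0, -0.26, 0.26, 0.45, 0, 0, 0, -0.26, 0.25, 0.44, 0, 0, 0, -0.25, 0.26, 0.45, 0, 0, 0, -0.26, 0.25, 0.44, 0, 0, 0, -0.25, 0.26, 0.45, 0, 0, 0]
[-0.26, 0.25, 0.44, 0, 0, 0]
```

Emit:
carry_out(
  motion=[-0.27,-0.65,-0.57,0,0,0,0,0,0,0,0,0,-0.26,0.26,0.45,0,0,0,-0.26,0.26,0.45,0,0,0,-0.26,0.26,0.45,0,0,0,-0.26,0.25,0.44,0,0,0,0,0,0,0,0,0],
)

```text
clock: 9.93
tool_pos: [0.6291, 0.0718, 0.0921]
eef_rot: [0.81, 0.389, -0.02, 0.439]
contact_force: [-0.5, 1.4, -0.0]
opening: 0.685
```

```bash
python3 nxt.py .627 .0
```

```text
t 9.93 tcp [0.6291 0.0718 0.0921] F [-0.5  1.4 -0. ]
scene bottle [ 0.6261 -0.0012] 219 0.0014
scene pinkA [0.5113 0.0336] 541 0.0009
scene pinkB [0.4512 0.1205] 1681 0.0009
scene purple [0.6799 0.2067] 1384 0.001
scene parked [ 0.5298 -0.1277] 986 0.0012
side bottle [ 0.6272 -0.0029] 554 0.0006
side pinkA [0.5115 0.0314] 581 0.0005
side pinkB [0.4513 0.1182] 576 0.0007
side purple [0.68   0.2049] 598 0.0008
side parked [ 0.5301 -0.129 ] 505 0.0006
```

```bash
python3 go.py .622 .0758 10 .630 .042 6
```

```text
7 rows; end [0.63  0.042 0.092]
[-0.28, -0.56, -0.47, 0, 0, 0, -0.25, 0.26, 0.45, 0, 0, 0, -0.25, 0.26, 0.45, 0, 0, 0, -0.25, 0.26, 0.45, 0, 0, 0, -0.25, 0.26, 0.45, 0, 0, 0, -0.26, 0.26, 0.45, 0, 0, 0, -0.25, 0.27, 0.45, 0, 0, 0]
```

Emit:
carry_out(
  motion=[-0.28,-0.56,-0.47,0,0,0,-0.25,0.26,0.45,0,0,0,-0.25,0.26,0.45,0,0,0,-0.25,0.26,0.45,0,0,0,-0.25,0.26,0.45,0,0,0,-0.26,0.26,0.45,0,0,0,-0.25,0.27,0.45,0,0,0,0,0,0,0,0,0],
)

```text
clock: 11.02
tool_pos: [0.63, 0.0415, 0.0921]
eef_rot: [0.81, 0.389, -0.02, 0.439]
contact_force: [-0.2, 0.6, -1.8]
opening: 0.683
```

```bash
python3 nxt.py .632 -.03 d4.png
```

```text
t 11.03 tcp [0.63   0.0415 0.0921] F [-0.2  0.6 -1.8]
scene bottle [ 0.6321 -0.0305] 97 0.0012
scene pinkA [0.5114 0.0336] 543 0.0009
scene pinkB [0.4512 0.1205] 1675 0.0008
scene purple [0.6797 0.2067] 1417 0.001
scene parked [ 0.53   -0.1275] 981 0.0012
side bottle [ 0.6337 -0.032 ] 539 0.0005
side pinkA [0.5115 0.0313] 577 0.0006
side pinkB [0.4513 0.1182] 575 0.0007
side purple [0.6801 0.2049] 619 0.0008
side parked [ 0.5301 -0.129 ] 507 0.0006
```

View pics/d4.png

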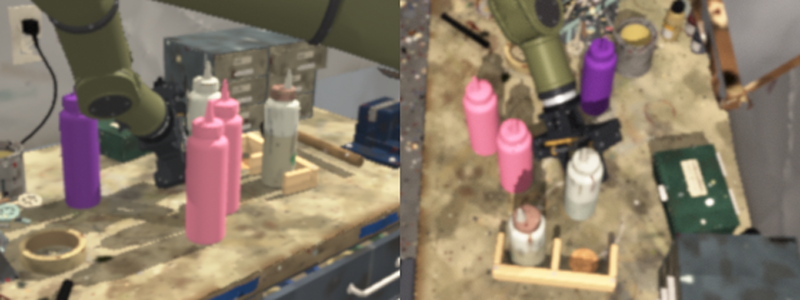

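The pale bottle at (583,185) is now nearly in line with the free bay and coaster at (583,260), and everything else is unmoved. I'll re-optimise the tool orientation for the last stretch, where the near pink bottle is the closest obstacle.

```bash
sed -e 's/^b0=.*/b0=np.array([.6332,-.0315]);W2=np.array([.638,-.088]);u1=(W2-b0)\/np.linalg.norm(W2-b0)/' -e 's/^st=.*/st=[]; la=[(b0,u1,.006),((b0+W2)\/2,u1,0),(W2,u1,0),((W2+H)\/2,d,0),(H,d,0)]/' -e 's/maxiter=50/maxiter=28/' opt2.py > opt3.py
for g in 0 .06; do timeout 300 python3 opt3.py $g late > t_$g & done; wait; cat t_*
python3 - <<'E'
from cl import *
tab((.003,.073),[(.633,-.031),(.636,-.06),(.638,-.088),(.636,-.115),(.633,-.146)])
p=np.array([.637,-.1]); t=np.r_[p+[.003,.073],z]
for k,q in hand(.06).items():
    w=q@M.T+t; dd=np.hypot(w[:,0]-.5113,w[:,1]-.0326)-.0315; i=np.where(w[:,2]<.23,dd,9).argmin(); print(k,dd[i].round(4),w[i].round(3))
E
```

```text
0.06 late 0.0047 [-11.   34.5   8.4] 0.0238
   {'pinkA': 0.005, 'pinkB': 0.062, 'purple': 0.011, 'parked': 0.111, 'self': 0.018, 'zbar': 0.041, 'xmax': 0.741} [0.646 0.05  0.07 ] 0.02 -0.007
   {'pinkA': 0.005, 'pinkB': 0.074, 'purple': 0.031, 'parked': 0.078, 'self': 0.012, 'zbar': 0.041, 'xmax': 0.744} [0.649 0.016 0.07 ] 0.02 -0.007
   {'pinkA': 0.007, 'pinkB': 0.09, 'purple': 0.043, 'parked': 0.051, 'self': 0.012, 'zbar': 0.041, 'xmax': 0.746} [ 0.652 -0.013  0.07 ] 0.02 -0.007
   {'pinkA': 0.015, 'pinkB': 0.113, 'purple': 0.055, 'parked': 0.03, 'self': 0.013, 'zbar': 0.041, 'xmax': 0.753} [ 0.658 -0.04   0.07 ] 0.019 -0.007
   {'pinkA': 0.028, 'pinkB': 0.121, 'purple': 0.074, 'parked': 0.007, 'self': 0.013, 'zbar': 0.041, 'xmax': 0.751} [ 0.656 -0.069  0.07 ] 0.019 -0.007
0.0 late 0.0013 [ 37.6  35.1 -33.1] -0.0193
   {'pinkA': 0.001, 'pinkB': 0.064, 'purple': 0.014, 'parked': 0.122, 'self': 0.012, 'zbar': 0.023, 'xmax': 0.745} [0.632 0.045 0.07 ] 0.017 -0.004
   {'pinkA': 0.003, 'pinkB': 0.081, 'purple': 0.04, 'parked': 0.091, 'self': 0.007, 'zbar': 0.023, 'xmax': 0.747} [0.635
[... 505 characters left out ...]
1) {'pinkA': 0.009, 'pinkB': 0.049, 'parked': 0.129, 'self': 0.004, 'zbar': 0.012, 'xmax': 0.723}
(0.003, 0.073) (0.636, -0.06) {'pinkA': 0.001, 'pinkB': 0.064, 'parked': 0.107, 'self': 0.004, 'zbar': 0.012, 'xmax': 0.726}
(0.003, 0.073) (0.638, -0.088) {'pinkA': -0.008, 'pinkB': 0.06, 'parked': 0.087, 'self': 0.004, 'zbar': 0.012, 'xmax': 0.728}
(0.003, 0.073) (0.636, -0.115) {'pinkA': -0.003, 'pinkB': 0.056, 'parked': 0.062, 'self': 0.004, 'zbar': 0.012, 'xmax': 0.726}
(0.003, 0.073) (0.633, -0.146) {'pinkA': 0.005, 'pinkB': 0.043, 'parked': 0.033, 'self': 0.004, 'zbar': 0.012, 'xmax': 0.723}
bar -0.0095 [0.533 0.027 0.08 ]
wrist 0.0189 [0.559 0.049 0.176]
fing 0.073 [ 0.603 -0.018  0.062]
```

Run:
```python
from cl import *
p=snapshot("side"); P=cloud(p); q=P[p["range_z"]>0]; hh=(q-s["tool_pos"])@M
q=q[~((abs(hh[:,0])<.05)&(abs(hh[:,1])<.11)&(hh[:,2]<.07))]
for y in np.arange(-.2,.1,.04):
    k=q[(q[:,1]>=y)&(q[:,1]<y+.04)&(q[:,0]>.72)&(q[:,0]<.82)&(q[:,2]>.025)&(q[:,2]<.16)]
    if len(k): print(round(y,2),len(k),np.sort(k[:,0])[[0,min(5,len(k)-1)]].round(3),np.percentile(k[:,2],[5,95]).round(3))
b=np.array([.6332,-.0315]); W2=np.array([.638,-.088]); u1=(W2-b)/np.linalg.norm(W2-b)
for psi,a,ro,gap,u in [(-11,34,8,.06,.0238),(-11,34,8,.05,.018),(-8,34,8,.05,.018),(-8,34,12,.05,.018),(-8,34,8,.04,.012),(-8,34,14,.04,.012)]:
    MM=ori(psi,a,ro); print(psi,a,ro,gap,u,"face normal",MM[:2,0].round(3)); m={}
    for bb,tr,k in [(b,u1,.006),((b+W2)/2,u1,0),(W2,u1,0),((W2+H)/2,d,0),(H,d,0)]:
        e=ev(bb,tr,MM,gap,u,k)
        for n,v in e[0].items(): m[n]=(max if n=="xmax" else min)(m.get(n,v),v)
    print({n:round(float(v),3) for n,v in m.items()},e[2:])
```

```text
-0.2 126 [0.765 0.766] [0.036 0.154]
-0.12 141 [0.794 0.796] [0.034 0.063]
-0.08 180 [0.781 0.786] [0.033 0.062]
-0.04 189 [0.779 0.782] [0.054 0.063]
0.0 201 [0.781 0.783] [0.044 0.062]
0.04 75 [0.779 0.78 ] [0.045 0.062]
-11 34 8 0.06 0.0238 face normal [-0.02   0.832]
{'pinkA': 0.005, 'pinkB': 0.062, 'purple': 0.012, 'parked': 0.007, 'self': 0.012, 'zbar': 0.042, 'xmax': 0.754} (np.float64(0.019134884934494722), np.float64(-0.006613068182941415))
-11 34 8 0.05 0.018 face normal [-0.02   0.832]
{'pinkA': -0.001, 'pinkB': 0.056, 'purple': 0.016, 'parked': 0.002, 'self': 0.011, 'zbar': 0.041, 'xmax': 0.748} (np.float64(0.019232165697508324), np.float64(-0.006328369774287874))
-8 34 8 0.05 0.018 face normal [0.024 0.832]
{'pinkA': 0.001, 'pinkB': 0.061, 'purple': 0.013, 'parked': 0.004, 'self': 0.011, 'zbar': 0.041, 'xmax': 0.75} (np.float64(0.019329446460521933), np.float64(-0.005746752639199524))
-8 34 12 0.05 0.018 face normal [0.093 0.832]
{'pinkA': -0.0, 'pinkB': 0.064, 'purple': 0.014, 'parked': 0.006, 'self': 0.01, 'zbar': 0.04, 'xmax': 0.752} (np.float64(0.019880115529734226), np.float64(-0.006468845088143011))
-8 34 8 0.04 0.012 face normal [0.024 0.832]
{'pinkA': -0.005, 'pinkB': 0.055, 'purple': 0.015, 'parked': -0.0, 'self': 0.011, 'zbar': 0.041, 'xmax': 0.744} (np.float64(0.019329446460521926), np.float64(-0.0068296373265865455))
-8 34 14 0.04 0.012 face normal [0.128 0.83 ]
{'pinkA': -0.007, 'pinkB': 0.059, 'purple': 0.018, 'parked': 0.003, 'self': 0.009, 'zbar': 0.038, 'xmax': 0.747} (np.float64(0.02013390234546427), np.float64(-0.007846494529038458))
```

Run:
```python
from cl import *
b=np.array([.6332,-.0315]); W2=np.array([.638,-.088]); u1=(W2-b)/np.linalg.norm(W2-b); MM=ori(-12,34,6)
print("normal",MM[:2,0].round(3))
for bb,tr,k in [(b,u1,.006),((b+W2)/2,u1,0),(W2,u1,0),((W2+H)/2,d,0),(H,d,0)]:
    e=ev(bb,tr,MM,.044,.028,k); print({n:round(float(v),3) for n,v in e[0].items()},e[1].round(4),e[2:])
T=ev(b,u1,MM,.044,.028,.007)[1]; t=np.array(s["tool_pos"])
t1=t+[-.001,.009,0]; print(T)
plan([(t1,M),([*t1[:2],.28],M,.05),([*T[:2],.32],MM,.05),([*T[:2],.12],MM,.045),(T,MM,.02)])
```

```text
normal [-0.069  0.828]
{'pinkA': 0.01, 'pinkB': 0.064, 'purple': 0.01, 'parked': 0.109, 'self': 0.018, 'zbar': 0.042, 'xmax': 0.746} [0.6498 0.0518 0.0684] (np.float64(0.018594848300951622), np.float64(-0.0014391680464956556))
{'pinkA': 0.009, 'pinkB': 0.077, 'purple': 0.03, 'parked': 0.077, 'self': 0.012, 'zbar': 0.042, 'xmax': 0.749} [0.6527 0.0175 0.0684] (np.float64(0.018594848300951622), np.float64(-0.0014391680464956556))
{'pinkA': 0.009, 'pinkB': 0.093, 'purple': 0.043, 'parked': 0.051, 'self': 0.012, 'zbar': 0.042, 'xmax': 0.752} [ 0.6551 -0.0107  0.0684] (np.float64(0.018594848300951622), np.float64(-0.0014391680464956556))
{'pinkA': 0.018, 'pinkB': 0.117, 'purple': 0.055, 'parked': 0.031, 'self': 0.013, 'zbar': 0.042, 'xmax': 0.759} [ 0.6625 -0.0385  0.0684] (np.float64(0.018010332552251873), np.float64(-0.008410855418868973))
{'pinkA': 0.032, 'pinkB': 0.123, 'purple': 0.074, 'parked': 0.011, 'self': 0.013, 'zbar': 0.042, 'xmax': 0.757} [ 0.66   -0.0675  0.0684] (np.float64(0.018010332552251873), np.float64(-0.008410855418868973))
[0.6496751  0.05276664 0.06837241]
19 rows; end [0.6497 0.0528 0.0683]
[0.48, -0.35, -0.68, 0, 0, 0, -1.76, 3.27, -2.89, 0, 0, 0, -1.76, 3.26, -2.89, 0, 0, 0, -1.76, 3.27, -2.89, 0, 0, 0, -1.76, 3.26, -2.88, 0, 0, 0, 0, 0.68, -0.32, 0.049, 0.032, -0.137, -0.08, 0.66, -0.36, 0.049, 0.032, -0.137, -0.15, 0.62, -0.39, 0.049, 0.032, -0.137]
[-0.22, 0.58, -0.43, 0.049, 0.032, -0.136, -0.28, 0.52, -0.46, 0.048, 0.033, -0.137, -0.33, 0.45, -0.49, 0.049, 0.032, -0.136, 2.22, -0.23, 3.32, 0, 0, 0, 2.23, -0.23, 3.31, 0, 0, 0, 2.22, -0.24, 3.32, 0, 0, 0, 2.23, -0.23, 3.31, 0, 0, 0, 2.22, -0.24, 3.32, 0, 0, 0]
[0.96, -0.1, 1.43, 0, 0, 0, 0.96, -0.1, 1.42, 0, 0, 0, 0.96, -0.1, 1.43, 0, 0, 0]
```

Emit:
carry_out(
  motion=[0.48,-0.35,-0.68,0,0,0,0,0,0,0,0,0,-1.76,3.27,-2.89,0,0,0,-1.76,3.26,-2.89,0,0,0,-1.76,3.27,-2.89,0,0,0,-1.76,3.26,-2.88,0,0,0,-1.76,3.26,-2.88,0,0,0],
)

```text
clock: 12.05
tool_pos: [0.6288, 0.0512, 0.3283]
eef_rot: [0.81, 0.39, -0.02, 0.438]
contact_force: [0.8, 0.7, -0.5]
opening: 0.678
```

Emit:
carry_out(
  motion=[0,0.68,-0.32,0.049,0.032,-0.137,-0.08,0.66,-0.36,0.049,0.032,-0.137,-0.15,0.62,-0.39,0.049,0.032,-0.137,-0.22,0.58,-0.43,0.049,0.032,-0.136,-0.28,0.52,-0.46,0.048,0.033,-0.137,-0.33,0.45,-0.49,0.049,0.032,-0.136,0,0,0,0,0,0],
  hand=4.4,
)

```text
clock: 12.92
tool_pos: [0.6503, 0.0514, 0.3677]
eef_rot: [0.641, 0.709, -0.171, 0.237]
contact_force: [0.7, -0.4, -0.4]
opening: 0.499
```

Run:
```python
from meas import *
s=look((.633,-.0315)); MM=ori(-12,34,6); print(s["opening"])
b=np.array([.6332,-.0315]); W2=np.array([.638,-.088]); u1=(W2-b)/np.linalg.norm(W2-b)
T=ev(b,u1,MM,.044,.028,.007)[1]
plan([([*T[:2],.12],MM,.045),(T,MM,.02)])
```

```text
t 12.93 tcp [0.6503 0.0514 0.3677] F [ 0.7 -0.4 -0.4]
scene bottle [ 0.6339 -0.0298] 201 0.0012
scene pinkA [0.5111 0.0337] 543 0.0009
scene pinkB [0.4512 0.1205] 1672 0.0008
scene purple [0.6798 0.2068] 1423 0.001
scene parked [ 0.5299 -0.1276] 981 0.0013
side bottle [ 0.6334 -0.0319] 546 0.0005
side pinkA [0.5115 0.0313] 577 0.0006
side pinkB [0.4513 0.1183] 572 0.0007
side purple [0.6803 0.205 ] 490 0.0009
side parked [ 0.5302 -0.1291] 498 0.0006
0.49897568151986693
9 rows; end [0.6497 0.0528 0.0684]
[2.28, -0.24, 3.4, 0, 0, 0, 2.28, -0.24, 3.4, 0, 0, 0, 2.28, -0.23, 3.4, 0, 0, -0.001, 2.29, -0.23, 3.4, 0, 0, 0, 2.28, -0.24, 3.41, 0, 0, -0.001, 2.29, -0.23, 3.4, 0, 0, 0, 0.96, -0.1, 1.43, 0, 0, 0, 0.96, -0.1, 1.43, 0, 0, 0]
[0.95, -0.1, 1.42, 0, 0, 0]
```

Emit:
carry_out(
  motion=[2.28,-0.24,3.4,0,0,0,2.28,-0.24,3.4,0,0,0,2.28,-0.23,3.4,0,0,-0.001,2.29,-0.23,3.4,0,0,0,2.28,-0.24,3.41,0,0,-0.001,2.29,-0.23,3.4,0,0,0,0.96,-0.1,1.43,0,0,0,0.96,-0.1,1.43,0,0,0],
)

```text
clock: 14.02
tool_pos: [0.65, 0.0533, 0.0858]
eef_rot: [0.639, 0.711, -0.172, 0.237]
contact_force: [-0.1, -0.1, 0.6]
opening: 0.499
```

Emit:
carry_out(
  motion=[0.7,-0.08,1.05,0,0,0,0,0,0,0,0,0],
)

```text
clock: 14.28
tool_pos: [0.6497, 0.0531, 0.0731]
eef_rot: [0.639, 0.711, -0.172, 0.236]
contact_force: [0.2, -1.1, 0.4]
opening: 0.496
```

```bash
python3 nxt.py .633 -.0315 d5.png|head -3; python3 go.py .653 .012 6
```

```text
t 14.28 tcp [0.6497 0.0531 0.0731] F [ 0.2 -1.1  0.4]
scene bottle [ 0.6328 -0.0298] 194 0.0011
scene pinkA [0.5111 0.0339] 540 0.001
7 rows; end [0.653  0.012  0.0742]
[-0.49, -0.03, 0.32, 0, 0, 0, -0.49, -0.04, 0.32, 0, 0, 0, -0.49, -0.03, 0.33, 0, 0, 0, -0.48, -0.04, 0.32, 0, 0, 0, -0.49, -0.03, 0.33, 0, 0, 0, -0.48, -0.04, 0.32, 0, 0, 0, -0.49, -0.03, 0.33, 0, 0, 0]
```

View pics/d5.png

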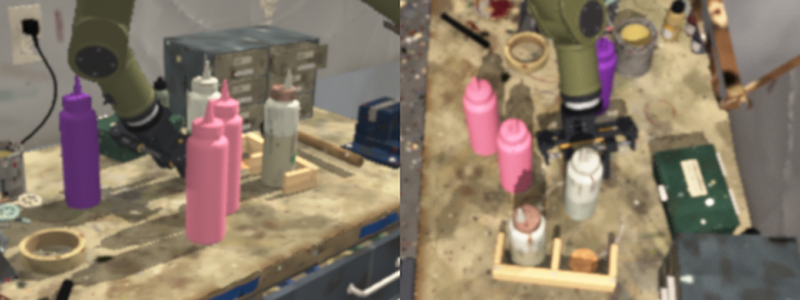

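The tool is upright behind the pale bottle at (583,185), clear of pink at (515,155) and of the green box. Pushing on.

Emit:
carry_out(
  motion=[-0.49,-0.03,0.32,0,0,0,-0.49,-0.04,0.32,0,0,0,-0.49,-0.03,0.33,0,0,0,-0.48,-0.04,0.32,0,0,0,-0.49,-0.03,0.33,0,0,0,-0.48,-0.04,0.32,0,0,0,-0.49,-0.03,0.33,0,0,0,0,0,0,0,0,0],
)

```text
clock: 15.38
tool_pos: [0.6523, 0.0108, 0.0734]
eef_rot: [0.639, 0.711, -0.173, 0.236]
contact_force: [-0.3, 0.5, 1.8]
opening: 0.503
```

```bash
python3 nxt.py .635 -.066; python3 go.py .654 -.018 6
```

```text
t 15.38 tcp [0.6523 0.0108 0.0734] F [-0.3  0.5  1.8]
scene bottle [ 0.6382 -0.0666] 85 0.0009
scene pinkA [0.5112 0.0334] 542 0.0009
scene pinkB [0.4513 0.1205] 1670 0.0008
scene purple [0.6798 0.2068] 1422 0.001
scene parked [ 0.5299 -0.1277] 990 0.0012
side bottle [ 0.6383 -0.0684] 434 0.0005
side pinkA [0.5115 0.0313] 572 0.0006
side pinkB [0.4513 0.1183] 566 0.0006
side purple [0.68   0.2052] 185 0.0006
side parked [ 0.5301 -0.129 ] 503 0.0006
5 rows; end [ 0.654  -0.0179  0.0732]
[-0.49, -0.04, 0.32, 0, 0, 0, -0.49, -0.04, 0.33, 0, 0, 0, -0.48, -0.03, 0.32, 0, 0, 0, -0.49, -0.04, 0.33, 0, 0, 0, -0.48, -0.03, 0.32, 0, 0, 0]
```

```bash
python3 go.py .650 -.026 6
```

```text
7 rows; end [ 0.65   -0.026   0.0733]
[-0.44, -0.1, 0.29, 0, 0, 0, -0.44, -0.1, 0.29, 0, 0, 0, -0.44, -0.1, 0.29, 0, 0, 0, -0.44, -0.09, 0.29, 0, 0, 0, -0.44, -0.1, 0.28, 0, 0, 0, -0.43, -0.09, 0.29, 0, 0, 0, -0.44, -0.1, 0.28, 0, 0, 0]
```

Emit:
carry_out(
  motion=[-0.44,-0.1,0.29,0,0,0,-0.44,-0.1,0.29,0,0,0,-0.44,-0.1,0.29,0,0,0,-0.44,-0.09,0.29,0,0,0,-0.44,-0.1,0.28,0,0,0,-0.43,-0.09,0.29,0,0,0,-0.44,-0.1,0.28,0,0,0,0,0,0,0,0,0],
)

```text
clock: 16.48
tool_pos: [0.6502, -0.0262, 0.0736]
eef_rot: [0.639, 0.711, -0.172, 0.236]
contact_force: [0.1, 0.6, -1.0]
opening: 0.497
```

```bash
sed -i 's/zl=.05 if q.size and c0\[1\]<-.05/zl=.05 if c0[1]<-.05/' meas.py; python3 nxt.py .638 -.104 d6.png; python3 go.py .645 -.055 5
```

```text
t 16.48 tcp [ 0.6502 -0.0262  0.0736] F [ 0.1  0.6 -1. ]
scene bottle [ 0.6417 -0.1017] 187 0.0008
scene pinkA [0.5112 0.0336] 543 0.0009
scene pinkB [0.4513 0.1205] 1675 0.0008
scene purple [0.6799 0.2068] 1432 0.0009
scene parked [ 0.5299 -0.1277] 976 0.0012
side bottle [ 0.6424 -0.1039] 418 0.0004
side pinkA [0.5116 0.0314] 558 0.0006
side pinkB [0.4513 0.1182] 576 0.0007
side purple [0.6801 0.2049] 190 0.0006
side parked [ 0.5301 -0.129 ] 502 0.0006
6 rows; end [ 0.645  -0.055   0.0736]
[-0.4, -0.15, 0.26, 0, 0, 0, -0.4, -0.15, 0.26, 0, 0, 0, -0.4, -0.15, 0.26, 0, 0, 0, -0.4, -0.15, 0.25, 0, 0, 0, -0.39, -0.15, 0.26, 0, 0, 0, -0.4, -0.14, 0.25, 0, 0, 0]
```

View pics/d6.png

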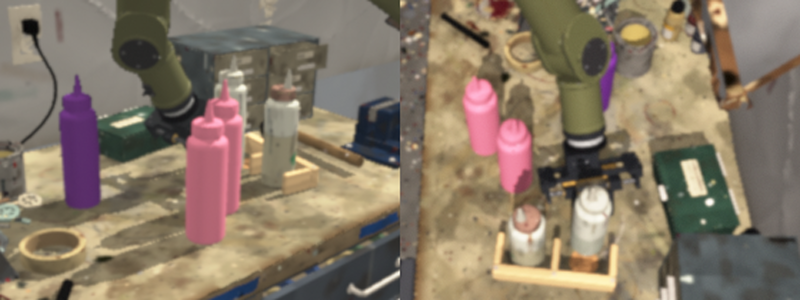

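The bottle at (590,225) has entered the bay in the right half, between the middle divider and the right one, but it drifts slightly to +x. I'll back off and yaw the tool so its face pushes along the bay, which also gains clearance from the parked bottle.

Run:
```python
from cl import *
b=np.array([.6420,-.103]); E=np.array([.6345,-.146]); tr=(E-b)/np.linalg.norm(E-b); t0=np.array(s["tool_pos"])
for yaw in (-10,-15,-20):
  MM=R.from_euler("z",yaw,degrees=True).as_matrix()@M
  for u in (.022,.027,.032):
    o=[]
    for bb,k in((b,.006),(b,0),(E,0)):
        tt,zc,l=pose(bb,tr,MM,.044,u); tt=tt-np.r_[k*tr,0]; c=clear(tt,MM,.044,bb); h=hand(.044); m=[]
        for kk in("bar","fing"):
            w=h[kk]@MM.T+tt; sx=(w[:,:2]-H)@d; lat=(w[:,:2]-H)@np.array([.99,-.14])
            k2=(sx>-.03)&(abs(lat)<.17); m.append((round(w[k2,2].min(),3) if k2.any() else None, round(lat[k2].min(),3) if k2.any() else None,round(lat[k2].max(),3) if k2.any() else None))
        o.append(({n:round(float(c[n]),3) for n in("pinkA","parked","self","xmax")},tt.round(4).tolist(),round(zc,3),round(l,4),m))
    print(yaw,u,MM[:2,0].round(2)); [print("   ",x) for x in o]
```

```text
-10 0.022 [0.07 0.83]
    ({'pinkA': 0.033, 'parked': 0.058, 'self': 0.019, 'xmax': 0.768}, [0.6707, -0.0237, 0.0683], np.float64(0.019), np.float64(-0.0041), [(None, None, None), (None, None, None)])
    ({'pinkA': 0.033, 'parked': 0.053, 'self': 0.013, 'xmax': 0.767}, [0.6696, -0.0297, 0.0683], np.float64(0.019), np.float64(-0.0041), [(None, None, None), (None, None, None)])
    ({'pinkA': 0.035, 'parked': 0.014, 'self': 0.013, 'xmax': 0.76}, [0.6621, -0.0727, 0.0683], np.float64(0.019), np.float64(-0.0041), [(None, None, None), (None, None, None)])
-10 0.027 [0.07 0.83]
    ({'pinkA': 0.038, 'parked': 0.061, 'self': 0.018, 'xmax': 0.773}, [0.6757, -0.024, 0.0683], np.float64(0.018), np.float64(-0.0041), [(None, None, None), (None, None, None)])
    ({'pinkA': 0.038, 'parked': 0.055, 'self': 0.012, 'xmax': 0.772}, [0.6747, -0.0299, 0.0683], np.float64(0.018), np.float64(-0.0041), [(None, None, None), (None, None, None)])
    ({'pinkA': 0.04, 'parked': 0.018, 'self': 0.012, 'xmax': 0.765}, [0.6672, -0.0729, 0.0683], np.float64(0.018), np.float64(-0.0041), [(None, None, None), (None,
[... 3325 characters left out ...]
(0.019), np.float64(0.0019), [(None, None, None), (np.float64(0.02), np.float64(0.051), np.float64(0.068))])
-20 0.032 [0.22 0.8 ]
    ({'pinkA': 0.054, 'parked': 0.074, 'self': 0.018, 'xmax': 0.791}, [0.686, -0.0303, 0.0683], np.float64(0.019), np.float64(0.0019), [(None, None, None), (None, None, None)])
    ({'pinkA': 0.055, 'parked': 0.068, 'self': 0.012, 'xmax': 0.79}, [0.6849, -0.0362, 0.0683], np.float64(0.019), np.float64(0.0019), [(None, None, None), (None, None, None)])
    ({'pinkA': 0.059, 'parked': 0.031, 'self': 0.012, 'xmax': 0.783}, [0.6774, -0.0792, 0.0683], np.float64(0.019), np.float64(0.0019), [(None, None, None), (np.float64(0.02), np.float64(0.056), np.float64(0.073))])
```

Run:
```python
from cl import *
b=np.array([.6420,-.103]); E=np.array([.6345,-.146]); tr=(E-b)/np.linalg.norm(E-b); t0=np.array(s["tool_pos"])
MM=R.from_euler("z",-13,degrees=True).as_matrix()@M
f=lambda bb:pose(bb,tr,MM,.044,.019,zmin=.012)[0]
A=f(b)-np.r_[.008*tr,0]; t1=t0+[.004,.016,0]
for q,bb in((A,b),(f(E),E)): print(q.round(4),{n:round(float(v),3) for n,v in clear(q,MM,.044,bb).items()})
plan([(t1,M,.02),(np.r_[A[:2]+[0,.008],t0[2]],MM,.02),(np.r_[A[:2],t0[2]],MM)])
print(A);
```

```text
[ 0.6697 -0.0228  0.0723] {'pinkA': 0.034, 'pinkB': 0.113, 'purple': 0.038, 'parked': 0.063, 'self': 0.021, 'zbar': 0.046, 'xmax': 0.769}
[ 0.6608 -0.0737  0.0723] {'pinkA': 0.036, 'pinkB': 0.136, 'purple': 0.068, 'parked': 0.015, 'self': 0.013, 'zbar': 0.046, 'xmax': 0.76}
4 rows; end [ 0.6697 -0.0228  0.0736]
[1.3, 0.59, -0.83, 0, 0, 0, -0.27, 0.73, 0.23, 0.063, -0.007, 0.094, -0.19, 0.76, 0.18, 0.063, -0.006, 0.094, -0.66, 0.09, 0.45, 0, 0, 0]
[ 0.66965812 -0.02279102  0.07232499]
```

Emit:
carry_out(
  motion=[1.3,0.59,-0.83,0,0,0,0,0,0,0,0,0,-0.27,0.73,0.23,0.063,-0.007,0.094,-0.19,0.76,0.18,0.063,-0.006,0.094,-0.66,0.09,0.45,0,0,0,0,0,0,0,0,0],
)

```text
clock: 17.32
tool_pos: [0.6688, -0.0238, 0.0735]
eef_rot: [0.715, 0.635, -0.198, 0.215]
contact_force: [-0.5, -0.0, -0.9]
opening: 0.493
```

```bash
python3 nxt.py .642 -.103; python3 go.py .666 -.055 5; python3 go.py .663 -.064 5
```

```text
t 17.32 tcp [ 0.6688 -0.0238  0.0735] F [-0.5 -0.  -0.9]
scene bottle [ 0.6419 -0.1016] 187 0.0009
scene pinkA [0.5112 0.0334] 544 0.0009
scene pinkB [0.4512 0.1206] 1675 0.0008
scene purple [0.6798 0.2068] 1431 0.001
scene parked [ 0.5301 -0.1276] 989 0.0012
side bottle [ 0.6423 -0.1038] 423 0.0005
side pinkA [0.5116 0.0313] 580 0.0006
side pinkB [0.4513 0.1184] 573 0.0007
side purple [0.6806 0.2031] 34 0.0004
side parked [ 0.5302 -0.129 ] 509 0.0007
7 rows; end [ 0.666  -0.055   0.0732]
[-0.39, 0.01, 0.26, 0, 0, 0, -0.39, 0.01, 0.26, 0, 0, 0, -0.39, 0.01, 0.26, 0, 0, 0, -0.39, 0.01, 0.26, 0, 0, 0, -0.39, 0, 0.26, 0, 0, 0, -0.38, 0.01, 0.26, 0, 0, 0, -0.39, 0, 0.27, 0, 0, 0]
9 rows; end [ 0.663  -0.064   0.0733]
[-0.39, -0.02, 0.26, 0, 0, 0, -0.39, -0.02, 0.26, 0, 0, 0, -0.39, -0.02, 0.26, 0, 0, 0, -0.39, -0.02, 0.26, 0, 0, 0, -0.39, -0.01, 0.26, 0, 0, 0, -0.39, -0.02, 0.26, 0, 0, 0, -0.38, -0.01, 0.26, 0, 0, 0, -0.39, -0.02, 0.26, 0, 0, 0]
[-0.38, -0.01, 0.25, 0, 0, 0]
```

Emit:
carry_out(
  motion=[-0.39,-0.02,0.26,0,0,0,-0.39,-0.02,0.26,0,0,0,-0.39,-0.02,0.26,0,0,0,-0.39,-0.02,0.26,0,0,0,-0.39,-0.01,0.26,0,0,0,-0.39,-0.02,0.26,0,0,0,-0.38,-0.01,0.26,0,0,0,0,0,0,0,0,0],
)

```text
clock: 18.42
tool_pos: [0.6649, -0.0556, 0.0734]
eef_rot: [0.716, 0.634, -0.198, 0.215]
contact_force: [0.2, 0.2, -0.8]
opening: 0.497
```

```bash
python3 nxt.py .640 -.130 d7.png; python3 go.py .662 -.072 4
```

```text
t 18.43 tcp [ 0.6649 -0.0556  0.0734] F [ 0.2  0.2 -0.8]
scene bottle [ 0.6413 -0.1265] 433 0.0011
scene pinkA [0.5112 0.0333] 545 0.0008
scene pinkB [0.4512 0.1205] 1677 0.0008
scene purple [0.6797 0.2068] 1429 0.001
scene parked [ 0.5299 -0.1277] 985 0.0012
side bottle [ 0.6416 -0.1294] 403 0.0004
side pinkA [0.5116 0.0314] 584 0.0006
side pinkB [0.4512 0.1182] 577 0.0007
side purple None 24 9
side parked [ 0.5304 -0.129 ] 505 0.0007
5 rows; end [ 0.662  -0.072   0.0734]
[-0.28, -0.02, 0.19, 0, 0, 0, -0.28, -0.03, 0.19, 0, 0, 0, -0.28, -0.02, 0.18, 0, 0, 0, -0.28, -0.03, 0.19, 0, 0, 0, -0.28, -0.02, 0.18, 0, 0, 0]
```

View pics/d7.png

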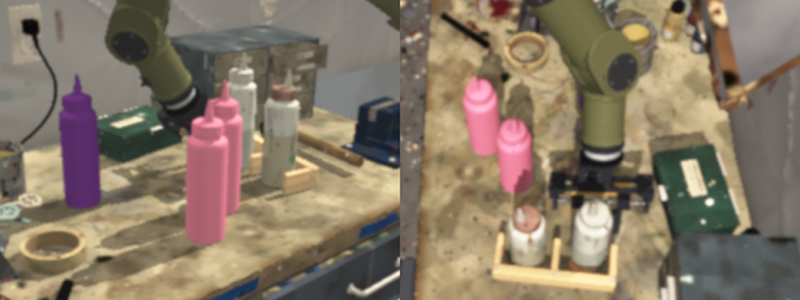

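The bottle at (593,235) stands well inside the bay, with about 18 mm left. Pushing on in small steps.

Emit:
carry_out(
  motion=[-0.28,-0.05,0.19,0,0,0,-0.28,-0.05,0.19,0,0,0,-0.28,-0.05,0.18,0,0,0,-0.28,-0.05,0.19,0,0,0,0,0,0,0,0,0],
)

```text
clock: 19.15
tool_pos: [0.6615, -0.0686, 0.0733]
eef_rot: [0.716, 0.634, -0.198, 0.215]
contact_force: [0.3, 0.9, -0.5]
opening: 0.502
```

```bash
python3 nxt.py .640 -.142|grep -v -e pink -e purple
python3 - <<'E'
from h import *
p=snapshot("side"); P=cloud(p); q=P[p["range_z"]>0]
# board top: front edge of board line in the free bay's half, z~.04
k=q[(q[:,2]>.034)&(q[:,2]<.046)&(q[:,1]<-.16)&(q[:,1]>-.23)&(q[:,0]>.46)&(q[:,0]<.70)]
for x in np.arange(.47,.69,.03):
    m=k[(k[:,0]>=x)&(k[:,0]<x+.03)]
    if len(m): print(round(x+.015,3),len(m),np.percentile(m[:,1],[5,95]).round(4))
E
```

```text
t 19.15 tcp [ 0.6615 -0.0686  0.0733] F [ 0.3  0.9 -0.5]
scene bottle [ 0.6407 -0.1393] 525 0.0013
scene parked [ 0.5299 -0.1276] 986 0.0012
side bottle [ 0.6411 -0.1419] 407 0.0004
side parked [ 0.5301 -0.129 ] 508 0.0006
0.485 78 [-0.1759 -0.1611]
0.515 87 [-0.1805 -0.1624]
0.545 85 [-0.1844 -0.1625]
0.575 104 [-0.1874 -0.1627]
0.605 87 [-0.1928 -0.1738]
0.635 105 [-0.1968 -0.1711]
0.665 107 [-0.2018 -0.1675]
0.695 40 [-0.1993 -0.1623]
```

Emit:
carry_out(
  motion=[-0.24,-0.05,0.16,0,0,0,-0.24,-0.05,0.16,0,0,0,0,0,0,0,0,0],
)

```text
clock: 19.68
tool_pos: [0.6601, -0.0739, 0.0732]
eef_rot: [0.716, 0.634, -0.198, 0.215]
contact_force: [-0.3, 1.8, 0.9]
opening: 0.501
```

Emit:
carry_out(
  motion=[-0.16,-0.03,0.11,0,0,0,0,0,0,0,0,0],
)

```text
clock: 19.92
tool_pos: [0.6597, -0.0755, 0.0732]
eef_rot: [0.716, 0.635, -0.197, 0.215]
contact_force: [0.0, 2.7, 1.4]
opening: 0.5
```

```bash
python3 nxt.py .640 -.148|grep -v -e pink -e purple
```

```text
t 19.93 tcp [ 0.6597 -0.0755  0.0732] F [0.  2.7 1.4]
scene bottle [ 0.6402 -0.1458] 539 0.0012
scene parked [ 0.5299 -0.1276] 985 0.0012
side bottle [ 0.641  -0.1483] 404 0.0004
side parked [ 0.5301 -0.1291] 503 0.0007
```

Emit:
carry_out(
  motion=[-0.16,-0.03,0.11,0,0,0,0,0,0,0,0,0],
)

```text
clock: 20.27
tool_pos: [0.6596, -0.076, 0.0731]
eef_rot: [0.716, 0.635, -0.196, 0.215]
contact_force: [0.2, 5.4, 2.7]
opening: 0.499
```

Emit:
carry_out(
  motion=[-0.16,-0.03,0.11,0,0,0,0,0,0,0,0,0],
)

```text
clock: 20.52
tool_pos: [0.6596, -0.0764, 0.073]
eef_rot: [0.716, 0.635, -0.195, 0.215]
contact_force: [-0.7, 9.1, 5.9]
opening: 0.5
```

```bash
python3 nxt.py .640 -.152|grep -v -e pink -e purple
```

```text
t 20.52 tcp [ 0.6596 -0.0764  0.073 ] F [-0.7  9.1  5.9]
scene bottle [ 0.6402 -0.1455] 537 0.0013
scene parked [ 0.5299 -0.1276] 980 0.0012
side bottle [ 0.641  -0.1484] 406 0.0004
side parked [ 0.5302 -0.1291] 505 0.0006
```

The force rises while the bottle holds still, and it sits level with or about 3 mm past the coaster centre measured at the start, so it is against the board. Backing off and rising clear.

Run:
```python
from plan import *
s=monitor.get_state(); M=R.from_quat(s["eef_rot"]).as_matrix(); t=np.array(s["tool_pos"])
plan([(t+[.003,.012,0],M,.006),(t+[.005,.032,0],M,.02),(t+[.005,.032,.29],M,.05)])
```

```text
11 rows; end [ 0.6646 -0.0444  0.363 ]
[0.34, 0.06, -0.22, 0, 0, 0, 0.34, 0.06, -0.22, 0, 0, 0, 0.35, 0.06, -0.23, 0, 0, 0, 0.83, 0, -0.56, 0, 0, 0, 0.84, 0, -0.55, 0, 0, 0, -2.67, 0.28, -4.02, 0, 0, 0, -2.67, 0.29, -4.02, 0, 0, 0, -2.67, 0.28, -4.02, 0, 0, 0]
[-2.67, 0.29, -4.02, 0, 0, 0, -2.67, 0.28, -4.02, 0, 0, 0, -2.67, 0.29, -4.01, 0, 0, 0]
```

Emit:
carry_out(
  motion=[0.34,0.06,-0.22,0,0,0,0.34,0.06,-0.22,0,0,0,0.35,0.06,-0.23,0,0,0,0.83,0,-0.56,0,0,0,0.84,0,-0.55,0,0,0,0,0,0,0,0,0,-2.67,0.29,-4.02,0,0,0,-2.67,0.28,-4.02,0,0,0],
)

```text
clock: 21.62
tool_pos: [0.6635, -0.0473, 0.1703]
eef_rot: [0.715, 0.635, -0.198, 0.215]
contact_force: [0.5, -0.2, 0.3]
opening: 0.497
```

Emit:
carry_out(
  motion=[-2.67,0.29,-4.02,0,0,0,-2.67,0.28,-4.02,0,0,0,-2.67,0.29,-4.01,0,0,0,-2.67,0.28,-4.02,0,0,0,0,0,0,0,0,0],
)

```text
clock: 22.25
tool_pos: [0.6656, -0.0473, 0.3676]
eef_rot: [0.717, 0.633, -0.194, 0.218]
contact_force: [0.2, -0.6, -0.3]
opening: 0.504
```

Run:
```python
from meas import *
s=look((.64,-.148),"d8.png")
p=snapshot("side"); P=cloud(p); ok=p["range_z"]>0
for t in ["tape","marker","the_mallet"]:
    for dd in finder.masks_of(p,t)[:1]: print(t,np.median(P[dd["pixels"]&ok],0).round(3))
for nm in ["side"]:
    q=P[ok]; 
    for z0 in(.05,.08,.11,.14):
        k=q[(q[:,2]>z0)&(q[:,2]<z0+.03)]; print(z0,*fit(np.c_[k[:,:2],k[:,2]],(.64,-.148),zl=.04))
```

```text
t 22.25 tcp [ 0.6656 -0.0473  0.3676] F [ 0.2 -0.6 -0.3]
scene bottle [ 0.6403 -0.1454] 621 0.0014
scene pinkA [0.5113 0.0337] 544 0.0009
scene pinkB [0.4513 0.1204] 1673 0.0009
scene purple [0.6797 0.2068] 1434 0.001
scene parked [ 0.5299 -0.1276] 991 0.0012
side bottle [ 0.641  -0.1483] 406 0.0004
side pinkA [0.5116 0.0314] 588 0.0006
side pinkB [0.4513 0.1183] 572 0.0007
side purple [0.6805 0.2052] 89 0.0006
side parked [ 0.5302 -0.129 ] 506 0.0006
tape [0.54  0.329 0.021]
marker [0.402 0.407 0.014]
the_mallet [ 0.652 -0.3    0.035]
0.05 [ 0.6409 -0.1482] 94 0.0004
0.08 [ 0.6412 -0.1482] 108 0.0003
0.11 [ 0.6411 -0.1483] 110 0.0004
0.14 [ 0.6412 -0.1481] 90 0.0004
```

View pics/d8.png

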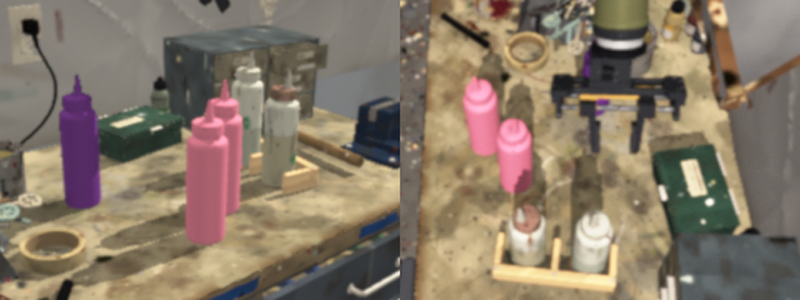

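The bottle stands upright in the free bay at (593,245), and the parked bottle and the pink ones are unmoved. The gripper is well above everything. Handing in.

```bash
python3 -c "
from plant import workorder; print(workorder.finish_job())"
```

```text
the job is handed in; nothing more can be done
None
```

I slid the pale bottle along the worktop into the free bay with low, ungripped fingertip pushes, then raised the arm clear at about 22 s and handed the job in. No verdict was reported.

**How it went:** it took several short pushes. I re-angled the tool three times to stay clear of the pink, purple and parked bottles. On the first short push (9 mm), the geometry suggested the gripper body was about level with the bottle's side, so it may have brushed it; I tilted the tool further after that. The sensed force stayed below 2 N while the bottle slid. It rose to about 11 N as the bottle came to a stop.

**Last checks:**
- **Position:** the bottle's centre was at about (0.641, -0.147) m. That is roughly 8 mm sideways of the coaster centre and level with it, or up to 3 mm deeper.
- **Upright:** fits at four heights agreed within 0.3 mm, so it was not tilting.
- **Other things:** the pink, purple and parked bottles were unmoved. The tape, marker and mallet were within about 12 mm of their first readings, and I never went near them. The detector's outlines vary by about that much, so I read this as noise.

**Disagreements:**
- The two cameras differ by about 3 mm on the bottle's depth.
- The back board's edge, as measured from the side camera, would leave a gap of about 6 mm to the board. The coaster position and the force rise say the bottle is against it. Either reading is inside the 12 mm limit.

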